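Demould the wax tablets and pack the gift chest

ROBOT

A 6-joint arm with a two-finger parallel gripper is mounted at the origin on the work surface. World frame = base frame: x ahead of the robot, y to its left, z up, the work surface at z = 0. Lengths are in m, angles in rad, forces in N, time in s.
With the tool pointing down it reaches from about 0.3 to 0.875 m from the base axis. Payload 6.4 kg.
Tool frame: the origin (TCP) lies on the centre line of the jaws, within the pads' length; the fingertips stand 14 mm ahead of it and the grasp point (between the pads) lies 5 mm behind it; z points along the fingers, y is the direction in which the jaws open and shut (so a half turn about z gives the same grasp; the last joint's range is limited). The gripper opens to 85 mm and grips with 20 to 120 N. Pads are 22 mm wide; open, the fingers measure 114 mm over their backs; the gripper's body (76 mm by 85 mm) begins 54 mm behind the grasp point. The pads swing forward as they close: fully open they stand 13 mm farther back than shut.
Start: joints at [-1.528, 0.181, 1.607, -0, 1.354, -0.206], TCP at [0.142, -0.557, 0.245] pointing down, gripper open.
Joint ranges: [-2.99, 2.99], [-0.89, 2.07], [0.3, 2.58], [-1.14, 4.28], [0, 2.63], [-3.12, 3.12]. Speed limits (rad/s): [2.57, 2.57, 3.01, 3.14, 3.14, 3.14].

INTERFACE

Orientations are given as a unit quaternion [w, x, y, z].
In Python, from bench import * gives the robot as it stands.
- The arm moves only by the tool servo_tool, never from a script. Its argument "plan" is a list that holds one entry, the list of rows, each a list of 5 numbers: the shift along the world's x, y, z in m, then the turn about the world's z in rad, then the gripper command: -1 is shut, 1 is fully open, values between are in proportion. In form: [[[tx, ty, tz, roll, claw], ...]]. A call has 1 to 8 rows; each row shifts and turns the commanded pose from where the row before left it; what a row does not reach is not made up. A row lasts 1/10 s, in which the tool goes at most 50 mm and 8.59 degrees, less where a joint would pass 70% of its speed; a pose out of reach is approached as far as the arm can. A call with a gripper value outside its range is refused whole. The fingers move at their own pace and stop on an object; the grip force is fixed at half the most. Time passes only in rows, so rows that do not move let the fingers close. It gives the time, the measured TCP pose, the force and the opening at its end, in the units of the state.
- get_obs(): the state, without advancing time (a new reading comes with each control period).
- camera(name): name is "side" or "top" or "wrist"; returns a dict with "img" (400x640x3 uint8, blue, green, red), "camera_matrix" (3x3 intrinsics, pixels), "rvec" (rotation vector, rad) and "tvec" (3), from world to camera coordinates, as OpenCV has them. Camera axes: x right, y down, z forward; pixel columns grow to the right and rows downward; lengths in m; the calibration is good to about 2 mm. A picture is of the moment at which its call begins. There is no depth.
- hand_in(): hands the job in, once; it reports no verdict.
Trained networks look in a picture, given as the dict that the camera call returned (one of the last four; its "shot" number tells which), for a name from the list of things; names that differ only in an ending like _2 or _b are one class to them, and where a whole thing is asked for, a point or a joint stands for the part that bears it (a point fixed in the world has none). Each returns a list of dicts, best first, with "conf" (0 to 1); they miss things now and then, are a little off and sometimes report something else, mostly with a low value. They report only what shows in the picture. A call takes as long as a camera call. They do not tell look-alikes from the thing itself.
- trace(picture, thing): "mask" (400x640 bool, what is visible of it) and "rect" ([left, top, right, bottom] as shares, 0 to 1, of the picture: columns of its width, rows of its height, round what is visible of it).
- pinpoint(picture, thing): "centre" ([row, column] as shares, 0 to 1, of the picture: columns of its width, rows of its height: a listed point, or the origin of a listed thing).
The state is a dict: "time_s": time; "q": joint angles; "dq": joint speeds; "joint_efforts": joint torques, N m; "eef_pos": TCP position; "eef_rot": TCP orientation; "wrist_force": force on the tool from outside, world axes, zero at the start; "torque": the same for the moment, N m; "opening": opening from 0.0 (shut) to 1.0 (fully open).
Only numpy, scipy, OpenCV 4.12 (cv2) and the standard library are available. Lean on these libraries where they do the work, as an engineer would, in place of code of your own. Each camera call takes 0.05 s, during which the arm holds its last target.

TASK

Lift the gift chest's lid open until it rests back on its stop, then lift every cast wax tablet out of the aluminium mould and lay them, together with the red match tin, side by side on the floor of the chest, nothing stacked. Then shut the lid completely. Do not knock over any of the amber bottles.

Things in the scene. Friction and masses are not known exactly. Their poses are not given: they have to be found in the camera images.
- tablet1: plum cast wax tablet, a hard block 54 x 38 x 34 mm (its x, y, z) with a pale round seal on its top face, 60 g or so; origin at its centre. At the start it sits in cavity 1 of the mould, 16 mm deep in it and 18 mm proud of it. Absent (None) in some runs; 3 or 4 of the five are there.
- tablet2: honey cast wax tablet, a hard block 54 x 38 x 34 mm (its x, y, z) with a pale round seal on its top face, 60 g or so; origin at its centre. At the start it sits in cavity 2 of the mould, 16 mm deep in it and 18 mm proud of it. Absent (None) in some runs; 3 or 4 of the five are there.
- tablet3: ivory cast wax tablet, a hard block 54 x 38 x 34 mm (its x, y, z) with a pale round seal on its top face, 60 g or so; origin at its centre. At the start it sits in cavity 3 of the mould, 16 mm deep in it and 18 mm proud of it. Absent (None) in some runs; 3 or 4 of the five are there.
- tablet4: sage green cast wax tablet, a hard block 54 x 38 x 34 mm (its x, y, z) with a pale round seal on its top face, 60 g or so; origin at its centre. At the start it sits in cavity 4 of the mould, 16 mm deep in it and 18 mm proud of it. Absent (None) in some runs; 3 or 4 of the five are there.
- tablet5: rose brown cast wax tablet, a hard block 54 x 38 x 34 mm (its x, y, z) with a pale round seal on its top face, 60 g or so; origin at its centre. At the start it sits in cavity 5 of the mould, 16 mm deep in it and 18 mm proud of it. Absent (None) in some runs; 3 or 4 of the five are there.
- tin: small red match tin with a brass line, 50 x 34 x 22 mm (its x, y, z), lying loose on the table between mould and chest; origin at its centre
- mould: fixed aluminium mould block, 92 x 276 x 28 mm (its x, y, z), origin at the centre of its underside. Five open rectangular cavities in a row along its y, centres at y = -100, -50, 0, 50, 100 mm (cavity 1 to 5), each 57 mm along x, 41 mm along y and 16 mm deep, floor 12 mm over the table. Mould and chest may change sides.
- chest: fixed light wooden gift chest, 147 x 262 x 68 mm outside (its x, y, z), walls and floor 6 mm, inside 135 x 250 mm and 62 mm deep without dividers; origin at the centre of its underside. Its lid is hinged on its +x (far) rim; -x is the front with the handle.
- lid (a joint): angle of the chest's dark wooden lid (10 mm thick, 220 g, damped hinge, free to fall): 0 shut, 1.8 rad resting open on its stop, leaning back past upright. Let go below about 1.5 it falls shut, above 1.65 it falls open.
- lid_handle (a point): middle of the lid's brass bail handle, a round bar 10 mm thick and 90 mm long, parallel to the hinge, held 45 mm out from the lid's front edge; 192 mm from the hinge line; 74 mm over the table when shut. The bar can turn between gripping fingers while the lid swings.
- lid_hinge (a point): middle of the lid's hinge line, at the far top rim of the chest, 69 mm over the table; the hinge line runs along the chest's y, 5 mm lower than the handle bar when the lid is shut
- bottle1: amber glass bottle with black cap, 38 mm across and 105 mm tall, standing loose behind the work; origin at the centre of its underside; bystander
- bottle2: amber glass bottle with black cap, 38 mm across and 105 mm tall, standing loose behind the work; origin at the centre of its underside; bystander
- bottle3: amber glass bottle with black cap, 38 mm across and 105 mm tall, standing loose behind the work; origin at the centre of its underside; bystander
Things that resemble listed ones, but are neither listed nor needed, are in the scene too. Leave any turquoise look-alike of the tablet3 alone.

How it is judged:
On the way, in this order (a step that is already met when the one before it is completed fails the run):
1. the lid rests open on its stop (value of joint lid above 1.74 rad), for 0.3 s.
2. every tablet and the tin lie on the chest's floor, let go, with the lid still open (x of tablet1 in the frame of chest between -0.0675 and 0.0675 m and y of tablet1 in the frame of chest between -0.125 and 0.125 m and z of tablet1 in the frame of chest between 0 and 0.042 m and x of tablet2 in the frame of chest between -0.0675 and 0.0675 m and y of tablet2 in the frame of chest between -0.125 and 0.125 m and z of tablet2 in the frame of chest between 0 and 0.042 m and x of tablet3 in the frame of chest between -0.0675 and 0.0675 m and y of tablet3 in the frame of chest between -0.125 and 0.125 m and z of tablet3 in the frame of chest between 0 and 0.042 m and x of tablet4 in the frame of chest between -0.0675 and 0.0675 m and y of tablet4 in the frame of chest between -0.125 and 0.125 m and z of tablet4 in the frame of chest between 0 and 0.042 m and x of tablet5 in the frame of chest between -0.0675 and 0.0675 m and y of tablet5 in the frame of chest between -0.125 and 0.125 m and z of tablet5 in the frame of chest between 0 and 0.042 m and x of tin in the frame of chest between -0.0675 and 0.0675 m and y of tin in the frame of chest between -0.125 and 0.125 m and z of tin in the frame of chest between 0 and 0.042 m and value of joint lid above 1.5 rad and contact force between the fingers and anything else below 0.5 N), for 0.2 s.
At the end, for the whole second after the job is handed in: Every tablet that was in the mould and the tin lie inside the chest on its floor (centre between the walls and less than 42 mm over the chest's underside, so not stacked), at rest, and the lid is shut to within 0.05 rad (x of tablet1 in the frame of chest between -0.0675 and 0.0675 m and y of tablet1 in the frame of chest between -0.125 and 0.125 m and z of tablet1 in the frame of chest between 0 and 0.042 m and x of tablet2 in the frame of chest between -0.0675 and 0.0675 m and y of tablet2 in the frame of chest between -0.125 and 0.125 m and z of tablet2 in the frame of chest between 0 and 0.042 m and x of tablet3 in the frame of chest between -0.0675 and 0.0675 m and y of tablet3 in the frame of chest between -0.125 and 0.125 m and z of tablet3 in the frame of chest between 0 and 0.042 m and x of tablet4 in the frame of chest between -0.0675 and 0.0675 m and y of tablet4 in the frame of chest between -0.125 and 0.125 m and z of tablet4 in the frame of chest between 0 and 0.042 m and x of tablet5 in the frame of chest between -0.0675 and 0.0675 m and y of tablet5 in the frame of chest between -0.125 and 0.125 m and z of tablet5 in the frame of chest between 0 and 0.042 m and x of tin in the frame of chest between -0.0675 and 0.0675 m and y of tin in the frame of chest between -0.125 and 0.125 m and z of tin in the frame of chest between 0 and 0.042 m and value of joint lid below 0.05 rad and linear speed of each of tablet1, tablet2, tablet3, tablet4, tablet5, tin below 0.03 m/s); the robot touches nothing.
It fails at once if an amber bottle is knocked over (angle between any of bottle1, bottle2, bottle3's own z axis and vertical above 0.7 rad).
Of tablet1, tablet2, tablet3, tablet4, tablet5 only 3 to 4 are there at a start; the rules pass over those that are not, and their reading is None.
At some moment in a run one of tin may be knocked a few centimetres aside while the robot is not near it.
Once in a run the grip may slacken for a moment while it holds something.
It also fails if it takes over 210 s, if anything falls off the work surface, if the arm or the gripper's body presses on something with over 40 N, if the wrist force passes 120 N, or if a joint passes its speed limit or range.

## Working session

There is one attempt and no reset: what is moved stays moved. The work goes in short steps, Python scripts to look and compute and a tool call to move; the robot and the scene stay as the last step left them, time stands still between calls to the robot, and variables do not carry over. Pictures are saved under pics/ and viewed, and the job is handed in when it is done.

Besides the shell and the picture viewer there is one more tool, called after "Emit:" as name(argument=value, ...), one argument or row to a line, values as JSON. servo_tool: Moves the arm, as the interface text tells. Its arguments: {"type":"object","properties":{"plan":{"type":"array"}},"required":["plan"]}

```bash
ls; mkdir -p pics
python3 - <<'E'
from bench import *
import cv2
o=get_obs();print({k:(v if not hasattr(v,'round') else v) for k,v in o.items()})
for n in ['top','side']:
    p=camera(n);cv2.imwrite(f'pics/{n}0.png',p['img']);print(n,p['camera_matrix'],p['rvec'],p['tvec'],p['shot'])
E
```

```text
pics
{'time_s': 0.0, 'q': array([-1.52832371e+00,  1.81536559e-01,  1.60801733e+00,  5.10622384e-06,
        1.35377903e+00, -2.06278100e-01]), 'dq': array([ 0.00015916, -0.00023101,  0.0003008 ,  0.00019891, -0.00038605,
       -0.00073766]), 'joint_efforts': array([-5.09381891e-05, -4.44877553e+01, -3.51339626e+01, -3.99041346e-04,
        8.85523448e-03,  3.17187897e-06]), 'eef_pos': array([ 0.14156901, -0.556757  ,  0.24438214]), 'eef_rot': array([-8.67013499e-04,  9.92275043e-01,  1.24054347e-01,  7.36711216e-05]), 'wrist_force': array([-0.404157  , -0.0957791 ,  0.47105365]), 'torque': array([ 0.00183499,  0.01228749, -0.02860916]), 'opening': 1.0017844370506068}
top [[372.70247403   0.         320.80140454]
 [  0.         372.70247403 201.36865021]
 [  0.           0.           1.        ]] [ 2.16345468 -2.16052287  0.11186127] [-0.02032436  0.53927077  0.92837465] 1
side [[391.79115192   0.         317.96211876]
 [  0.         391.79115192 200.75435601]
 [  0.           0.           1.        ]] [ 2.31473732 -0.39437808  0.19265722] [-0.51156968  0.18393248  0.85231572] 2
```

View pics/top0.png

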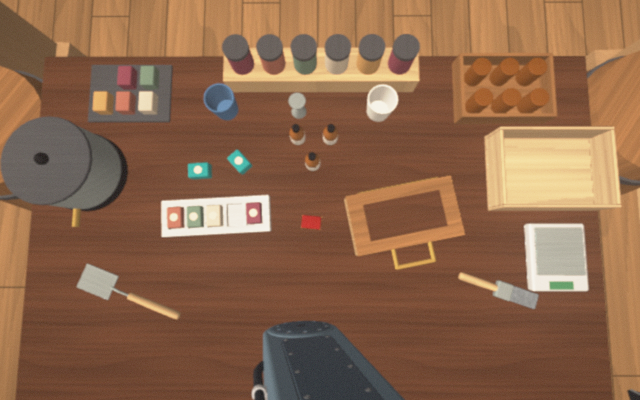

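View pics/side0.png

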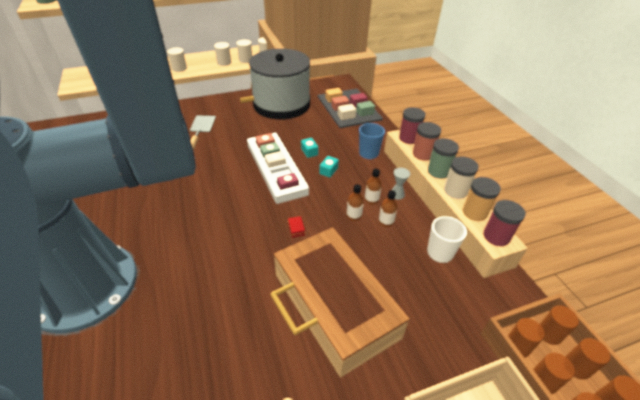

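```bash
cat > h.py <<'E'
from bench import *
import cv2, numpy as np
def R(p): return cv2.Rodrigues(np.array(p['rvec'],float))[0]
def ray(p,uv,z):
    """pixels (N,2) -> world on plane z"""
    K=p['camera_matrix'];uv=np.atleast_2d(uv).astype(float)
    d=np.c_[uv,np.ones(len(uv))]@np.linalg.inv(K).T@R(p)
    c=-R(p).T@np.ravel(p['tvec'])
    return c+d*((z-c[2])/d[:,2])[:,None]
def proj(p,X):
    return cv2.projectPoints(np.atleast_2d(X).astype(float),p['rvec'],np.ravel(p['tvec']).astype(float),p['camera_matrix'],None)[0][:,0]
def pin(p,t):
    r=pinpoint(p,t)
    return [(round(d['conf'],2),d['centre'][1]*640,d['centre'][0]*400) for d in r[:3]]
def maskrect(p,t,z):
    r=trace(p,t)
    if not r: return None
    out=[]
    for d in r[:3]:
        m=d['mask'];ys,xs=np.nonzero(m)
        if len(xs)<5: continue
        W=ray(p,np.c_[xs,ys],z)[:,:2].astype(np.float32)
        (c,s,a)=cv2.minAreaRect(W*1000)
        out.append((round(d['conf'],2),np.round(c,1),np.round(s,1),round(a,1),len(xs)))
    return out
E
python3 - <<'E'
from h import *
p=camera('top')
print('cam',-R(p).T@p['tvec'])
for t,z in [('tablet1',.029),('tablet2',.029),('tablet3',.029),('tablet4',.029),('tablet5',.029),('tin',.011),('mould',0),('chest',0),('lid_handle',.074),('lid_hinge',.069),('bottle1',0)]:
    for c,u,v in pin(p,t): print(t,c,round(u),round(v),ray(p,(u,v),z)[0][:2].round(4))
for t,z in [('tablet1',.046),('tin',.022),('mould',.028),('lid',.079),('chest',.07)]:print(t,maskrect(p,t,z))
s=camera('side')
print('SIDE')
for t,z in [('tablet1',.029),('tablet3',.029),('tablet4',.029),('tablet5',.029),('tin',.011),('mould',0),('chest',0),('lid_handle',.074),('lid_hinge',.069),('bottle1',0)]:
    for c,u,v in pin(s,t): print(t,c,round(u),round(v),ray(s,(u,v),z)[0][:2].round(4))
cv2.imwrite('pics/crop0.png',cv2.resize(p['img'][120:290,150:480],None,fx=2.4,fy=2.4,interpolation=cv2.INTER_CUBIC))
E
```

```text
cam [ 0.43442292 -0.02571637  0.98169289]
tablet1 0.96 199 218 [0.4972 0.2934]
tablet1 0.81 199 168 [0.6264 0.2976]
tablet1 0.73 243 161 [0.645  0.1837]
tablet2 0.96 199 218 [0.4972 0.2934]
tablet2 0.81 199 168 [0.6264 0.2976]
tablet2 0.73 243 161 [0.645  0.1837]
tablet3 0.96 199 218 [0.4972 0.2934]
tablet3 0.81 199 168 [0.6264 0.2976]
tablet3 0.73 243 161 [0.645  0.1837]
tablet4 0.96 199 218 [0.4972 0.2934]
tablet4 0.81 199 168 [0.6264 0.2976]
tablet4 0.73 243 161 [0.645  0.1837]
tablet5 0.96 199 218 [0.4972 0.2934]
tablet5 0.81 199 168 [0.6264 0.2976]
tablet5 0.73 243 161 [0.645  0.1837]
tin 0.63 309 224 [0.4812 0.0103]
mould 0.67 220 219 [0.4967 0.2467]
chest 0.56 397 217 [ 0.5005 -0.2207]
lid_handle 0.85 414 260 [ 0.3937 -0.2431]
lid_hinge 0.97 398 187 [ 0.5699 -0.2101]
lid_hinge 0.62 220 215 [0.5015 0.2291]
bottle1 0.82 298 140 [0.7105 0.0411]
bottle1 0.78 331 139 [ 0.7128 -0.0463]
bottle1 0.75 311 164 [0.6446 0.0057]
tablet1 [(0.89, array([616.5, 290.3]), array([38.9, 59.8]), 0.0, 358), (0.87, array([508. , 149.8]), array([55.5, 37.9]), 1.4, 338), (0.77, array([501.5, 249.4]), 
[... 446 characters left out ...]
5 271 149 [0.5058 0.3134]
tablet3 0.54 308 146 [0.6174 0.2915]
tablet3 0.49 275 163 [0.5001 0.2406]
tablet4 0.65 271 149 [0.5058 0.3134]
tablet4 0.54 308 146 [0.6174 0.2915]
tablet4 0.49 275 163 [0.5001 0.2406]
tablet5 0.65 271 149 [0.5058 0.3134]
tablet5 0.54 308 146 [0.6174 0.2915]
tablet5 0.49 275 163 [0.5001 0.2406]
tin 0.57 295 228 [4.838e-01 2.000e-04]
tin 0.36 388 225 [ 0.7073 -0.0626]
mould 0.92 278 167 [0.5105 0.2585]
chest 0.98 333 305 [ 0.4977 -0.2232]
chest 0.67 266 143 [0.506  0.3842]
lid_handle 0.94 282 313 [ 0.382  -0.2491]
lid_hinge 0.68 367 269 [ 0.5762 -0.2072]
bottle1 0.92 385 225 [ 0.7063 -0.0527]
bottle1 0.77 370 199 [0.7103 0.0444]
bottle1 0.64 352 218 [ 0.6366 -0.0031]
```

View pics/crop0.png

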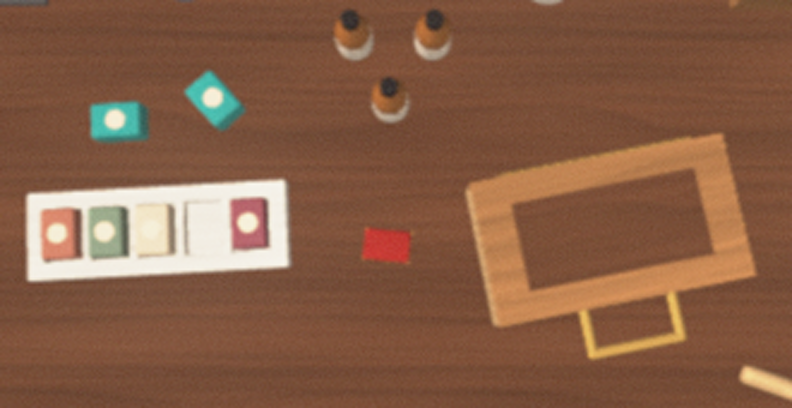

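Run:
```python
from h import *
p=camera('top')
c=np.array([(467,188),(722,135),(755,275),(497,325)])/2.4+[150,120]
W=ray(p,c,.079)[:,:2];print('lid corners',W.round(4),W.mean(0).round(4),[np.linalg.norm(W[i]-W[i-1]).round(4) for i in range(4)])
h=np.array([(591,353),(683,337)])/2.4+[150,120];print('handle ends',ray(p,h,.079)[:,:2].round(4))
m=np.array([(27,194),(286,180),(289,266),(28,280)])/2.4+[150,120]
M=ray(p,m,.028)[:,:2];print('mould',M.round(4),M.mean(0).round(4),[np.linalg.norm(M[i]-M[i-1]).round(4) for i in range(4)])
for n,q in dict(t5=(57,233),t4=(104,231),t3=(152,229),t1=(248,222)).items():
    print(n,ray(p,np.array(q)/2.4+[150,120],.046)[0][:2].round(4))
t=np.array([(365,228),(411,232),(409,263),(362,259)])/2.4+[150,120]
T=ray(p,t,.022)[:,:2];print('tin',T.round(4),T.mean(0).round(4))
img=cv2.resize(p['img'][170:280,330:480],None,fx=5,fy=5,interpolation=cv2.INTER_CUBIC)
# overlay hypothesised chest model
ch=np.array([.497,-.224]);a=np.deg2rad(10.7);ex=np.array([np.cos(a),np.sin(a)]);ey=np.array([-ex[1],ex[0]])
for z,col in ((.079,(0,255,0)),(0,(255,0,0))):
    P=np.array([np.r_[ch+sx*.0735*ex+sy*.131*ey,z] for sx,sy in((1,1),(1,-1),(-1,-1),(-1,1))])
    cv2.polylines(img,[((proj(p,P)+.5-[330,170])*5).astype(np.int32)],True,col,1)
P=np.array([np.r_[ch-.1185*ex+s*.045*ey,.074] for s in(1,-1)])
cv2.polylines(img,[((proj(p,P)+.5-[330,170])*5).astype(np.int32)],False,(0,0,255),1)
cv2.imwrite('pics/lid1.png',img)
```

```text
lid corners [[ 0.5414 -0.0779]
 [ 0.5961 -0.3383]
 [ 0.4538 -0.3662]
 [ 0.4036 -0.1071]] [ 0.4987 -0.2224] [np.float64(0.1408), np.float64(0.2661), np.float64(0.145), np.float64(0.2639)]
handle ends [[ 0.3762 -0.2003]
 [ 0.3921 -0.2921]]
mould [[0.5404 0.3923]
 [0.5559 0.1137]
 [0.4636 0.109 ]
 [0.4483 0.3868]] [0.5021 0.2505] [np.float64(0.0923), np.float64(0.279), np.float64(0.0924), np.float64(0.2782)]
t5 [0.4973 0.3509]
t4 [0.4994 0.3015]
t3 [0.5016 0.2511]
t1 [0.5091 0.1503]
tin [[ 0.5047  0.0287]
 [ 0.5004 -0.0208]
 [ 0.4672 -0.0187]
 [ 0.4714  0.0317]] [0.4859 0.0052]
```

View pics/lid1.png

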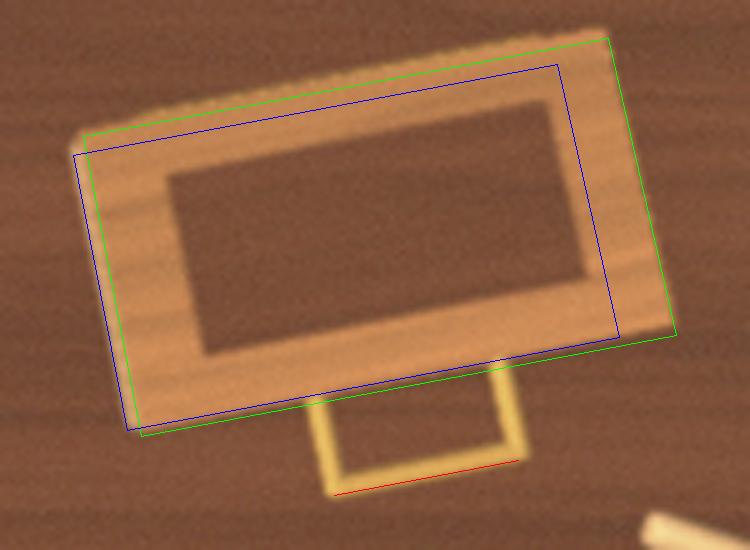

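Emit:
servo_tool(
  plan=[
    [[0.03,0.039,0,0.137,1],[0.03,0.039,0,0.137,1],[0.03,0.039,0,0.137,1],[0.03,0.039,0,0.137,1],[0.03,0.039,0,0.137,1],[0.03,0.039,0,0.137,1],[0.03,0.039,0,0.137,1],[0.033,0.038,0,0.137,1]],
  ],
)

```text
time_s: 2.35
eef_pos: [0.3852, -0.2448, 0.2457]
eef_rot: [0.001, 0.781, 0.625, 0.0]
wrist_force: [1.4, -0.5, -0.2]
opening: 1.001
```

Emit:
servo_tool(
  plan=[
    [[0,0,-0.02,0.137,1],[0,0,-0.02,0.137,1],[0,0,-0.02,0.137,1],[0,0,0,0,1],[0,0,0,0,1]],
  ],
)

```text
time_s: 2.85
eef_pos: [0.3844, -0.2466, 0.1856]
eef_rot: [-0.0, 0.64, 0.768, 0.0]
wrist_force: [0.7, -0.2, 0.2]
opening: 0.998
```

```bash
cat >> h.py <<'E'
def st():
    o=get_obs();w,x,y,z=o['eef_rot']
    from scipy.spatial.transform import Rotation as Ro
    M=Ro.from_quat([x,y,z,w]).as_matrix()
    print('t',round(o['time_s'],2),'pos',o['eef_pos'].round(4),'yang',np.degrees(np.arctan2(M[1,1],M[0,1])).round(2),'zz',M[2,2].round(4),'F',o['wrist_force'].round(2),'op',round(o['opening'],3),'q6',round(o['q'][5],2))
    return o
def save(n,name,crop=None,f=1.25):
    p=camera(n);im=p['img']
    if crop: im=im[crop[1]:crop[3],crop[0]:crop[2]]
    cv2.imwrite('pics/'+name+'.png',cv2.resize(im,None,fx=f,fy=f,interpolation=cv2.INTER_CUBIC));return p
E
python3 - <<'E'
from h import *
st()
p=save('wrist','w1',f=1.2)
print(pin(p,'lid_handle'),[ray(p,(u,v),.074)[0].round(4) for c,u,v in pin(p,'lid_handle')])
save('side','s1',f=1.2)
E
```

```text
t 2.85 pos [ 0.3844 -0.2466  0.1856] yang 10.39 zz -1.0 F [ 0.7  -0.16  0.18] op 0.998 q6 -1.01
[(0.77, 314.176, 199.32000000000002)] [array([ 0.3844, -0.2464,  0.074 ])]
```

View pics/w1.png

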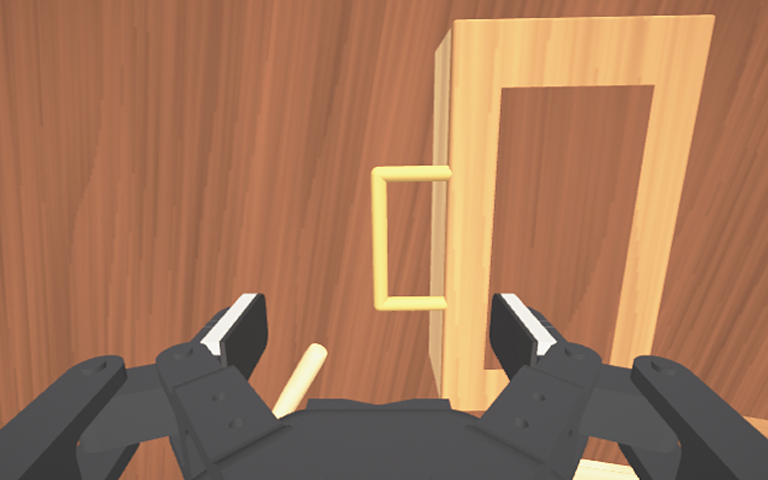

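View pics/s1.png

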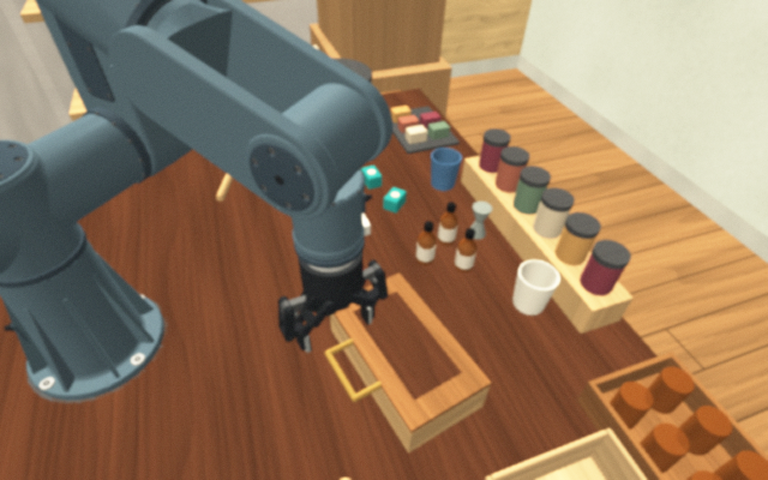

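Emit:
servo_tool(
  plan=[
    [[0,0,-0.015,0,-0.2],[0,0,-0.02,0,-0.2],[0,0,-0.02,0,-0.2],[0,0,-0.02,0,-0.2],[0,0,-0.02,0,-0.2],[0,0,-0.02,0,-0.2],[0,0,0,0,-0.2],[0,0,0,0,-0.2]],
  ],
)

```text
time_s: 3.85
eef_pos: [0.3846, -0.2469, 0.0709]
eef_rot: [0.0, 0.639, 0.769, -0.0]
wrist_force: [0.8, 0.1, 0.8]
opening: 0.401
```

Emit:
servo_tool(
  plan=[
    [[0,0,0,0,-1],[0,0,0,0,-1],[0,0,0,0,-1],[0,0,0,0,-1],[0,0,0,0,-1],[0,0,0,0,-1],[0,0,0,0,-1],[0,0,0,0,-1]],
  ],
)

```text
time_s: 4.65
eef_pos: [0.3852, -0.2474, 0.0717]
eef_rot: [0.001, 0.639, 0.769, -0.0]
wrist_force: [-0.7, 1.3, 7.0]
opening: 0.092
```

Run:
```python
from h import *
st()
save('wrist','w2',f=1.2)
# lid arc
o=get_obs();a=np.deg2rad(10.5);ex=np.array([np.cos(a),np.sin(a)])
r=np.hypot(.192-0,.005);r=.192
for th in np.arange(0,1.81,.1):
    phi0=np.arctan2(.005,np.sqrt(.192**2-.005**2))
    print(round(th,2),(.192*(np.cos(phi0)-np.cos(th+phi0))*ex).round(4),round(.192*(np.sin(th+phi0)-np.sin(phi0)),4))
```

```text
t 4.65 pos [ 0.3852 -0.2474  0.0717] yang 10.61 zz -1.0 F [-0.69  1.28  7.02] op 0.092 q6 -1.02
0.0 [0. 0.] 0.0
0.1 [0.0014 0.0003] 0.0191
0.2 [0.0047 0.0009] 0.038
0.3 [0.0099 0.0018] 0.0565
0.4 [0.0168 0.0031] 0.0743
0.5 [0.0255 0.0047] 0.0914
0.6 [0.0357 0.0066] 0.1075
0.7 [0.0475 0.0088] 0.1225
0.8 [0.0608 0.0113] 0.1362
0.9 [0.0753 0.0139] 0.1485
1.0 [0.0909 0.0168] 0.1592
1.1 [0.1075 0.0199] 0.1683
1.2 [0.1249 0.0232] 0.1757
1.3 [0.143  0.0265] 0.1813
1.4 [0.1615 0.0299] 0.185
1.5 [0.1803 0.0334] 0.1868
1.6 [0.1991 0.0369] 0.1867
1.7 [0.2179 0.0404] 0.1847
1.8 [0.2364 0.0438] 0.1808
```

View pics/w2.png

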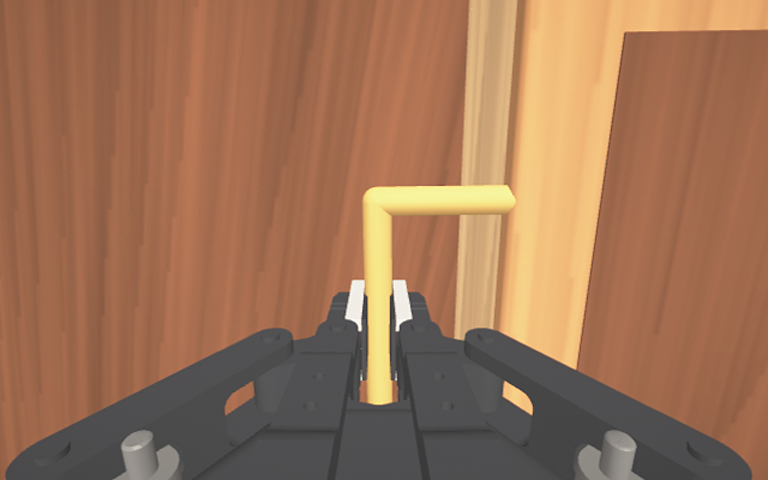

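Emit:
servo_tool(
  plan=[
    [[0.0005,0.0001,0.0095,0,-1],[0.001,0.0002,0.0095,0,-1],[0.0015,0.0003,0.0095,0,-1],[0.002,0.0004,0.0095,0,-1],[0.005,0.001,0.0185,0,-1],[0.007,0.0013,0.018,0,-1]],
  ],
)

```text
time_s: 5.3
eef_pos: [0.4012, -0.244, 0.1461]
eef_rot: [0.0, 0.639, 0.769, -0.001]
wrist_force: [3.1, -6.8, -4.6]
opening: 0.093
```

Emit:
servo_tool(
  plan=[
    [[0.0087,0.0016,0.0171,0,-1],[0.0102,0.0019,0.0161,0,-1],[0.0118,0.0022,0.015,0,-1],[0.0133,0.0025,0.0137,0,-1],[0.0145,0.0026,0.0123,0,-1],[0,0,0,0,-1]],
  ],
)

```text
time_s: 5.9
eef_pos: [0.4591, -0.2327, 0.223]
eef_rot: [-0.001, 0.638, 0.77, -0.002]
wrist_force: [-16.9, 0.3, 20.8]
opening: 0.094
```

Run:
```python
from h import *
st()
save('side','s2',f=1.2)
```

```text
t 5.9 pos [ 0.4591 -0.2327  0.223 ] yang 10.66 zz -1.0 F [-16.87   0.34  20.81] op 0.094 q6 -0.88
```

View pics/s2.png

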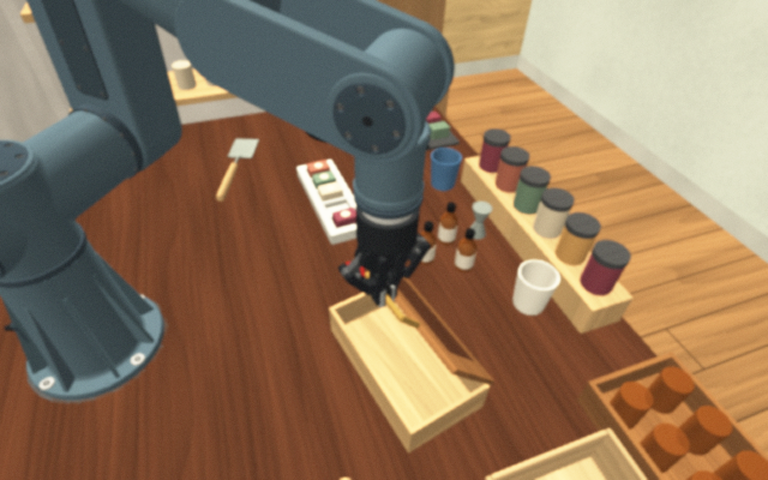

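Emit:
servo_tool(
  plan=[
    [[0.0136,0.0029,0.0127,0,-1],[0.0156,0.0031,0.0101,0,-1],[0.0174,0.0033,0.0074,0,-1],[0.0181,0.0033,0.0056,0,-1]],
  ],
)

```text
time_s: 6.35
eef_pos: [0.5242, -0.2198, 0.2567]
eef_rot: [-0.0, 0.639, 0.769, -0.001]
wrist_force: [-2.5, -2.2, 5.4]
opening: 0.089
```

Emit:
servo_tool(
  plan=[
    [[0.0185,0.0034,0.0037,0,-1],[0.0188,0.0035,0.0018,0,-1],[0,0,0,0,-1]],
  ],
)

```text
time_s: 6.65
eef_pos: [0.5635, -0.2114, 0.2629]
eef_rot: [0.0, 0.638, 0.77, 0.001]
wrist_force: [-1.7, 4.8, 11.6]
opening: 0.087
```

Emit:
servo_tool(
  plan=[
    [[0.0188,0.0035,0.001,0,-1],[0.0188,0.0035,-0.002,0,-1],[0.008,0.0015,-0.001,0,-1],[0,0,0,0,-1]],
  ],
)

```text
time_s: 7.05
eef_pos: [0.6078, -0.2022, 0.2594]
eef_rot: [-0.001, 0.638, 0.77, 0.001]
wrist_force: [-1.8, 5.6, 6.4]
opening: 0.085
```

Run:
```python
from h import *
st()
save('side','s3',f=1.2)
```

```text
t 7.05 pos [ 0.6078 -0.2022  0.2594] yang 10.69 zz -1.0 F [-1.84  5.63  6.37] op 0.085 q6 -0.69
```

View pics/s3.png

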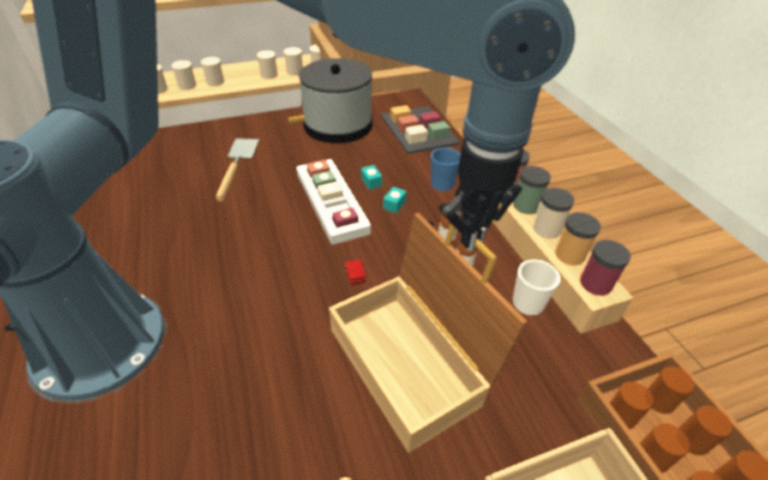

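Emit:
servo_tool(
  plan=[
    [[0,0,0,0,-0.4],[0,0,0,0,-0.4],[0,0,0,0,-0.4],[0,0,0,0,-0.4],[0,0,0.02,0,-0.4],[0,0,0.04,0,-0.4],[0,0,0.03,0,-0.2],[0,0,0,0,0]],
  ],
)

```text
time_s: 7.9
eef_pos: [0.6091, -0.2055, 0.3543]
eef_rot: [0.004, 0.639, 0.769, 0.001]
wrist_force: [0.1, -0.1, 0.7]
opening: 0.495
```

Run:
```python
from h import *
st()
save('side','s4',f=1.2)
```

```text
t 7.9 pos [ 0.6091 -0.2055  0.3543] yang 10.58 zz -1.0 F [ 0.13 -0.1   0.71] op 0.495 q6 -0.69
```

View pics/s4.png

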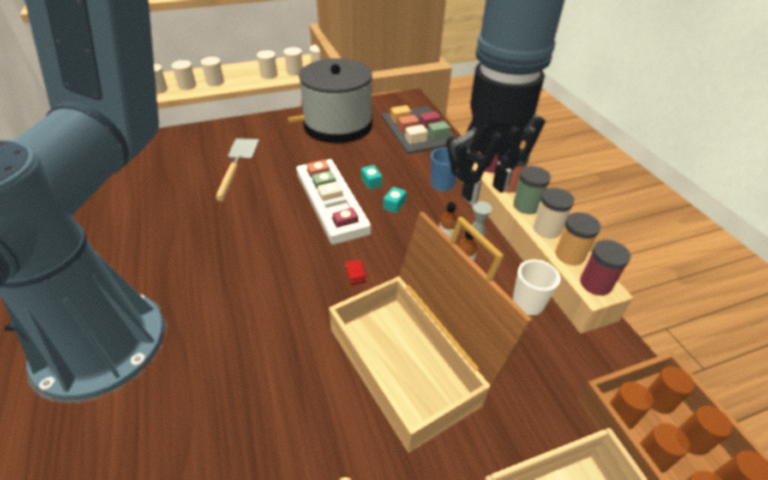

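Emit:
servo_tool(
  plan=[
    [[-0.013,0.03,0,0,0.6],[-0.013,0.045,0,0,1],[-0.013,0.045,0,-0.03,1],[-0.013,0.047,-0.03,-0.03,1],[-0.013,0.048,-0.04,-0.03,1],[-0.013,0.048,-0.04,-0.037,1],[-0.013,0.048,-0.04,0,1],[-0.009,0.045,-0.04,0,1]],
  ],
)

```text
time_s: 8.75
eef_pos: [0.5173, 0.1078, 0.1929]
eef_rot: [-0.001, 0.686, 0.727, -0.001]
wrist_force: [1.3, -0.2, -0.4]
opening: 1.001
```

Emit:
servo_tool(
  plan=[
    [[0,0,0,0,1],[0,0,0,0,1],[0,0,0,0,1]],
  ],
)

```text
time_s: 9.05
eef_pos: [0.5198, 0.1056, 0.1957]
eef_rot: [0.0, 0.686, 0.727, 0.0]
wrist_force: [-0.6, -0.7, -0.8]
opening: 1.0
```

Run:
```python
from h import *
st()
p=save('wrist','w3',f=1.2)
for c,u,v in pin(p,'tablet1'): print(c,round(u),round(v),ray(p,(u,v),.029)[0].round(4))
print(maskrect(p,'tablet1',.046))
t=save('top','t3',f=1.2)
for n in ('tin','bottle1'):print(n,[ray(t,(u,v),.011)[0].round(3) for c,u,v in pin(t,n)])
```

```text
t 9.05 pos [0.5198 0.1056 0.1957] yang 3.29 zz -1.0 F [-0.58 -0.69 -0.82] op 1.0 q6 -0.08
0.82 299 17 [0.4989 0.2513 0.029 ]
0.64 308 141 [0.5116 0.1473 0.029 ]
0.61 456 100 [0.644  0.1921 0.029 ]
[(0.85, array([636.8, 191.6]), array([58.3, 41.1]), 42.7, 3255), (0.69, array([613.9, 261.2]), array([38.9,  7.8]), 3.3, 493), (0.6, array([504.9, 242.7]), array([53.1, 31.9]), 3.3, 2911)]
tin [array([0.495, 0.005, 0.011]), array([ 0.711, -0.042,  0.011])]
bottle1 [array([0.635, 0.002, 0.011]), array([0.708, 0.042, 0.011]), array([ 0.701, -0.05 ,  0.011])]
```

View pics/w3.png

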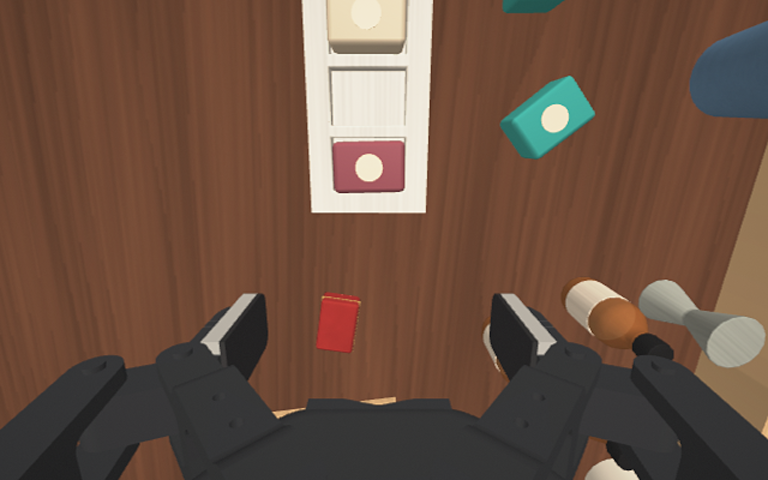

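View pics/t3.png

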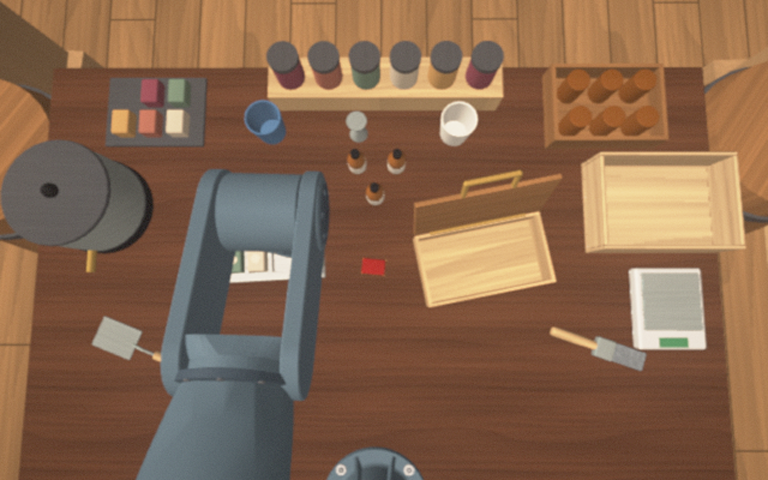

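Run:
```python
from h import *
p=camera('wrist')
for q in ((369,168),(366,13)): print(ray(p,np.array(q)/1.2,.046)[0].round(4))
print(ray(p,np.array([(312,212),(426,212)])/1.2,.028).round(4))
# chest interior from top: rim corners in t3 (scale 1.2)
t=camera('top')
c=np.array([(415,238),(541,212),(555,282),(429,306)])/1.2
W=ray(t,c,.068)[:,:2];print(W.round(4),W.mean(0).round(4),[np.linalg.norm(W[i]-W[i-1]).round(4) for i in range(4)])
```

```text
[0.5116 0.1495 0.046 ]
[0.5044 0.2512 0.046 ]
[[0.4669 0.1104 0.028 ]
 [0.5591 0.1157 0.028 ]]
[[ 0.5427 -0.0816]
 [ 0.597  -0.3421]
 [ 0.453  -0.3652]
 [ 0.4042 -0.1091]] [ 0.4992 -0.2245] [np.float64(0.1411), np.float64(0.2661), np.float64(0.1459), np.float64(0.2607)]
```

Emit:
servo_tool(
  plan=[
    [[-0.003,0.015,-0.01,0,1],[-0.003,0.015,-0.02,0,1],[-0.003,0.0145,-0.02,0,1],[0,0,-0.025,0,1],[0,0,-0.025,0,1],[0,0,-0.02,0,1],[0,0,0,0,1]],
  ],
)

```text
time_s: 10.15
eef_pos: [0.507, 0.1516, 0.0717]
eef_rot: [-0.002, 0.686, 0.727, -0.002]
wrist_force: [-1.2, 0.3, 0.6]
opening: 1.001
```

Run:
```python
from h import *
st()
p=save('wrist','w4',f=1.2)
```

```text
t 10.15 pos [0.507  0.1516 0.0717] yang 3.35 zz -1.0 F [-1.18  0.33  0.56] op 1.001 q6 0.01
```

View pics/w4.png

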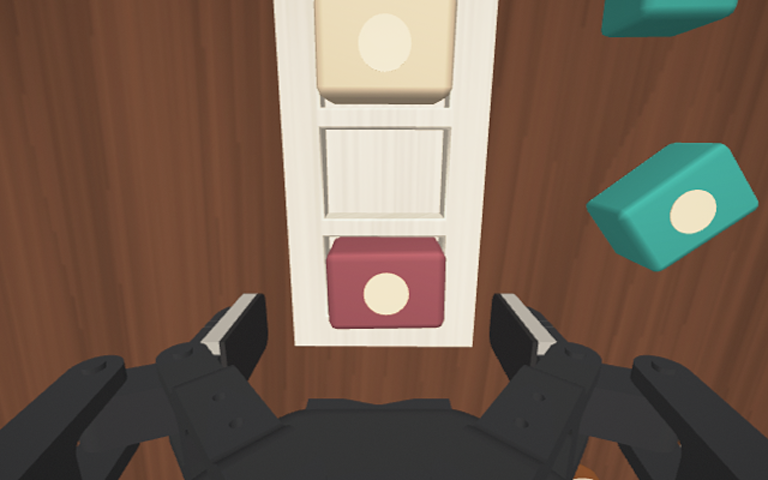

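Run:
```python
from h import *
p=camera('wrist');st()
print(ray(p,np.array((386,293))/1.2,.046)[0].round(4))
```

```text
t 10.25 pos [0.5096 0.1515 0.0749] yang 3.35 zz -1.0 F [ 0.68 -0.26 -0.27] op 0.999 q6 0.01
[0.5128 0.1495 0.046 ]
```

Emit:
servo_tool(
  plan=[
    [[0.002,-0.001,-0.014,0,1],[0.002,-0.001,-0.014,0,1],[0,0,0,0,1],[0,0,0,0,1]],
  ],
)

```text
time_s: 10.65
eef_pos: [0.5139, 0.1487, 0.0467]
eef_rot: [-0.0, 0.686, 0.727, -0.0]
wrist_force: [0.6, 0.4, 0.3]
opening: 0.999
```

Emit:
servo_tool(
  plan=[
    [[0,0,0,0,-1],[0,0,0,0,-1],[0,0,0,0,-1],[0,0,0,0,-1],[0,0,0,0,-1],[0,0,0,0,-1]],
  ],
)

```text
time_s: 11.25
eef_pos: [0.511, 0.1489, 0.0475]
eef_rot: [-0.002, 0.686, 0.727, -0.003]
wrist_force: [-12.2, -1.5, 13.3]
opening: 0.61
```

Run:
```python
from h import *
st()
p=save('wrist','w5',f=1.2)
```

```text
t 11.25 pos [0.511  0.1489 0.0475] yang 3.34 zz -1.0 F [-12.25  -1.46  13.34] op 0.61 q6 0.0
```

View pics/w5.png

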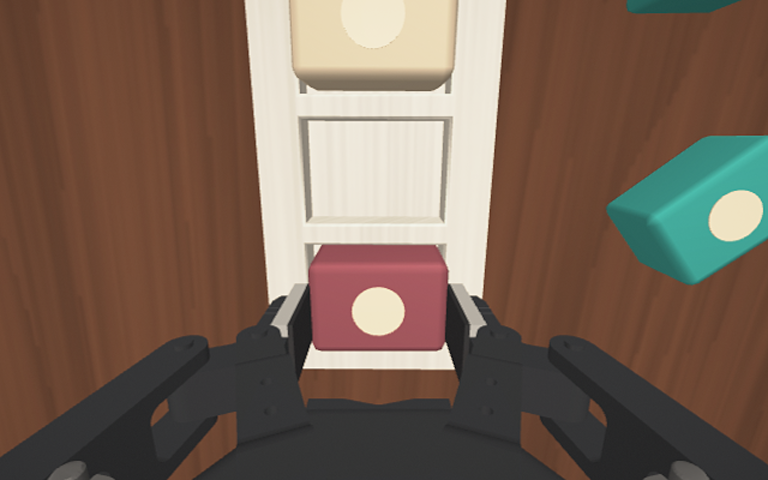

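Emit:
servo_tool(
  plan=[
    [[0,0,0.01,0,-1],[0,0,0.015,0,-1],[0,0,0.025,0,-1],[0,0,0.03,0,-1],[0,-0.02,0.02,0,-1],[0,-0.03,0.01,0,-1],[0,-0.033,0,0,-1],[0,-0.033,0,0,-1]],
  ],
)

```text
time_s: 12.1
eef_pos: [0.5154, 0.0317, 0.1594]
eef_rot: [0.002, 0.686, 0.728, 0.001]
wrist_force: [0.3, -1.5, -0.7]
opening: 0.606
```

Emit:
servo_tool(
  plan=[
    [[0,-0.035,0,0,-1],[0,-0.035,0,0.0265,-1],[0,-0.035,0,0.025,-1],[0,-0.035,0,0.025,-1],[0,-0.035,0,0.025,-1],[0.003,-0.035,0,0.025,-1],[0,-0.035,0,0,-1],[0,-0.035,0,0,-1]],
  ],
)

```text
time_s: 12.9
eef_pos: [0.5178, -0.2492, 0.1588]
eef_rot: [0.001, 0.639, 0.769, 0.0]
wrist_force: [1.0, -0.3, -0.7]
opening: 0.611
```

Emit:
servo_tool(
  plan=[
    [[0,-0.035,0,0,-1],[0,-0.025,0,0,-1],[0,-0.012,0,0,-1],[0,0,0,0,-1],[0,0,0,0,-1]],
  ],
)

```text
time_s: 13.4
eef_pos: [0.5173, -0.3183, 0.1574]
eef_rot: [-0.0, 0.639, 0.769, 0.0]
wrist_force: [-1.3, 1.0, -1.2]
opening: 0.608
```

Run:
```python
from h import *
st()
p=save('wrist','w6',f=1.2)
save('side','s6',f=1.2)
```

```text
t 13.4 pos [ 0.5173 -0.3183  0.1574] yang 10.57 zz -1.0 F [-1.28  1.02 -1.16] op 0.608 q6 -0.93
```

View pics/w6.png

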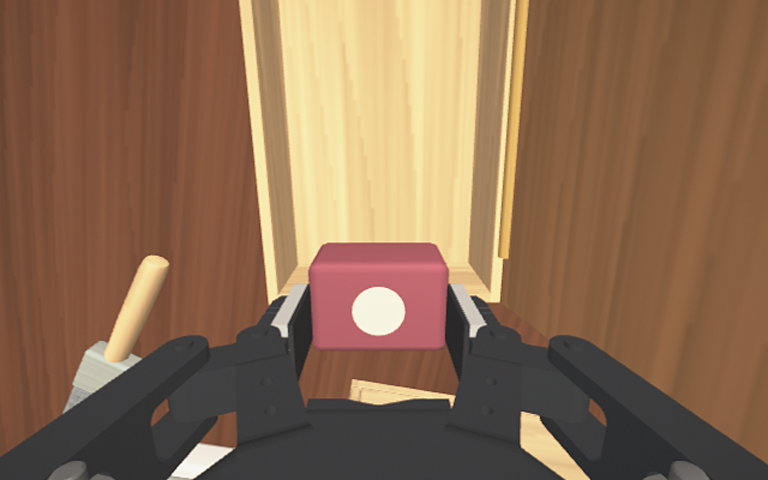

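View pics/s6.png

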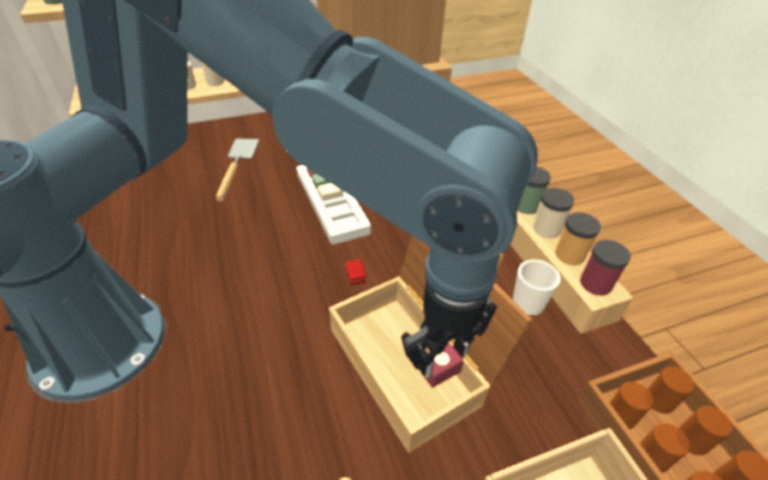

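Run:
```python
from h import *
p=camera('wrist')
W=ray(p,np.array([(271,303),(500,301)])/1.2,.068)[:,:2];print(W.round(4),np.linalg.norm(W[0]-W[1]))
a=np.deg2rad(10.6);ex=np.array([np.cos(a),np.sin(a)]);ey=np.array([-ex[1],ex[0]])
print(W.mean(0)+.131*ey)
# edges: left outer front line, at row 0 & bottom
L=ray(p,np.array([(238,0),(500,0)])/1.2,.068)[:,:2];print(L.round(4), [(w-np.array([.5005,-.2245]))@np.c_[ex,ey] for w in np.r_[W,L]])
```

```text
[[ 0.4578 -0.3654]
 [ 0.6007 -0.3371]] 0.14560376764550761
[ 0.50515627 -0.22246824]
[[ 0.4219 -0.1988]
 [ 0.5553 -0.1737]] [array([-0.06784691, -0.13066169]), array([ 0.07774802, -0.12905719]), array([-0.07251612,  0.03972026]), array([0.06322507, 0.03989318])]
```

Emit:
servo_tool(
  plan=[
    [[0,0,-0.02,0,-1],[0,0,-0.025,0,-1],[0,0,-0.025,0,-1],[0,0,-0.02,0,-1],[0,0,-0.014,0,-1],[0,0,-0.008,0,-1],[0,0,-0.002,0,-1],[0,0,0,0,-1]],
  ],
)

```text
time_s: 14.35
eef_pos: [0.5176, -0.3192, 0.0437]
eef_rot: [0.0, 0.639, 0.769, -0.0]
wrist_force: [0.4, -0.1, -0.4]
opening: 0.609
```

Emit:
servo_tool(
  plan=[
    [[0,0,-0.0015,0,-1],[0,0,0,0,0.55],[0,0,0,0,0.55],[0,0,0,0,0.55],[0,0,0,0,0.55]],
  ],
)

```text
time_s: 14.85
eef_pos: [0.5173, -0.3193, 0.042]
eef_rot: [0.0, 0.639, 0.769, -0.0]
wrist_force: [0.6, 0.5, 0.1]
opening: 0.778
```

Emit:
servo_tool(
  plan=[
    [[0,0,0.015,0,0.55],[0,0,0.03,0,0.6],[0,0,0.04,0,0.8],[0,0.02,0.04,0,1],[0,0.03,0,0,1],[0,0.035,0,0,1],[0,0.035,0,0,1],[0,0.035,0,0,1]],
  ],
)

```text
time_s: 15.65
eef_pos: [0.5173, -0.163, 0.1682]
eef_rot: [0.001, 0.639, 0.769, 0.0]
wrist_force: [-0.2, 0.7, 0.2]
opening: 0.998
```

Run:
```python
from h import *
st()
p=save('side','s7',f=1.2)
```

```text
t 15.65 pos [ 0.5173 -0.163   0.1682] yang 10.55 zz -1.0 F [-0.23  0.74  0.19] op 0.998 q6 -0.71
```

View pics/s7.png

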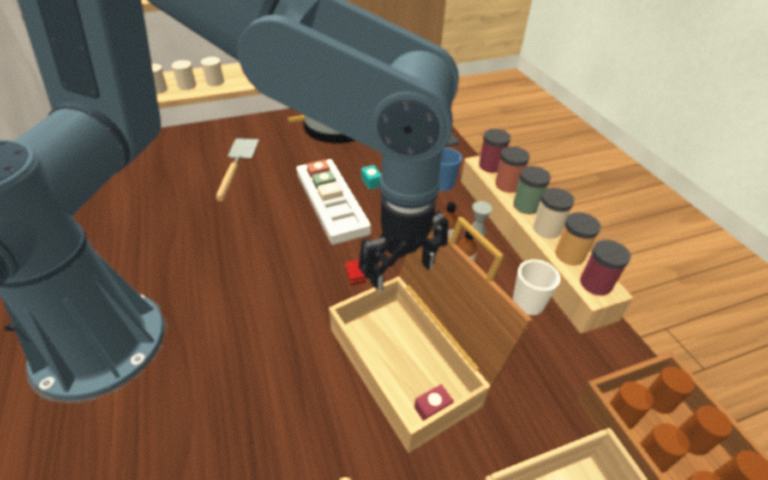

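Emit:
servo_tool(
  plan=[
    [[0,0.035,0,0,1],[-0.002,0.035,0,-0.025,1],[-0.002,0.035,0,-0.025,1],[-0.002,0.035,0,-0.025,1],[-0.002,0.035,0,-0.025,1],[-0.002,0.035,0,-0.0265,1],[-0.002,0.035,0,0,1],[0,0.035,0,0,1]],
  ],
)

```text
time_s: 16.5
eef_pos: [0.5052, 0.1172, 0.168]
eef_rot: [0.001, 0.686, 0.727, 0.0]
wrist_force: [0.2, -0.5, -0.5]
opening: 0.998
```

Emit:
servo_tool(
  plan=[
    [[0,0.035,0,0,1],[0,0.035,-0.02,0,1],[0,0.035,-0.02,0,1],[0,0.028,-0.02,0,1],[0,0,0,0,1],[0,0,0,0,1]],
  ],
)

```text
time_s: 17.1
eef_pos: [0.5051, 0.2491, 0.1071]
eef_rot: [0.0, 0.686, 0.728, -0.0]
wrist_force: [0.3, -0.4, -0.0]
opening: 0.998
```

Run:
```python
from h import *
st()
p=save('wrist','w8',f=1.2)
for r in trace(p,'tablet3')[:4]:
    print(r['conf'],[round(a*b) for a,b in zip(r['rect'],(640,400,640,400))])
for c,u,v in pin(p,'tablet3'): print(c,round(u),round(v),ray(p,(u,v),.029)[0].round(4))
```

```text
t 17.1 pos [0.5051 0.2491 0.1071] yang 3.42 zz -1.0 F [ 0.29 -0.4  -0.01] op 0.998 q6 0.19
0.94 [269, 109, 360, 174]
0.91 [270, 180, 354, 241]
0.66 [462, 242, 546, 306]
0.58 [447, 113, 532, 192]
0.92 489 285 [0.6388 0.2001 0.029 ]
0.87 311 52 [0.4972 0.3514 0.029 ]
0.68 487 154 [0.6177 0.2961 0.029 ]
```

View pics/w8.png

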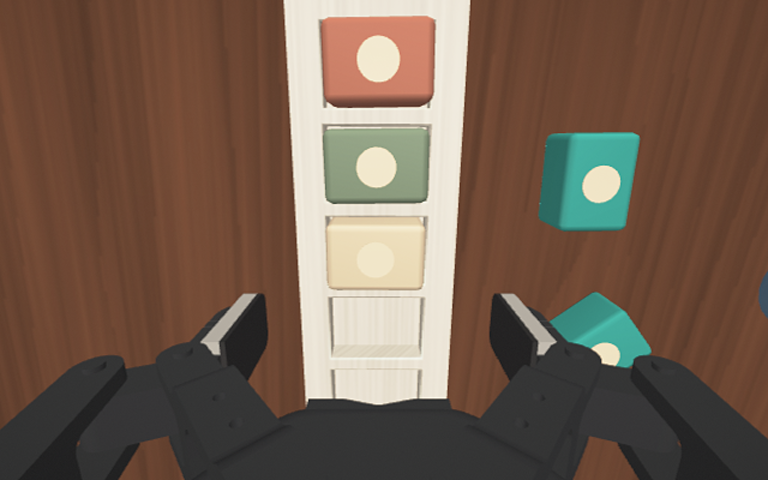

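Run:
```python
from h import *
p=camera('wrist');st()
print(ray(p,np.array([(375,260),(376,167),(379,59)])/1.2,.046).round(4))
```

```text
t 17.3 pos [0.5062 0.248  0.1081] yang 3.24 zz -1.0 F [ 0.91 -0.07  0.76] op 1.0 q6 0.19
[[0.5055 0.2499 0.046 ]
 [0.5032 0.2993 0.046 ]
 [0.5018 0.3493 0.046 ]]
```

Emit:
servo_tool(
  plan=[
    [[0,0.001,-0.02,0,1],[0,0,-0.02,0,1],[0,0,-0.015,0,1],[0,0,-0.006,0,1],[0,0,0,0,0.8],[0,0,0,0,-1],[0,0,0,0,-1],[0,0,0,0,-1]],
  ],
)

```text
time_s: 18.1
eef_pos: [0.5052, 0.25, 0.0471]
eef_rot: [-0.0, 0.686, 0.727, -0.0]
wrist_force: [-4.0, -1.5, 7.5]
opening: 0.613
```

Emit:
servo_tool(
  plan=[
    [[0,0,0,0,-1],[0,0,0,0,-1],[0,0,0,0,-1]],
  ],
)

```text
time_s: 18.4
eef_pos: [0.5052, 0.25, 0.0471]
eef_rot: [0.0, 0.686, 0.727, -0.0]
wrist_force: [-3.3, -0.7, 6.2]
opening: 0.606
```

Emit:
servo_tool(
  plan=[
    [[0,0,0.01,0,-1],[0,0,0.015,0,-1],[0,0,0.025,0,-1],[0,0,0.03,0,-1],[0,-0.02,0.02,0,-1],[0,-0.03,0.01,0,-1],[0,-0.035,0,0,-1],[0,-0.035,0,0,-1]],
  ],
)

```text
time_s: 19.2
eef_pos: [0.5061, 0.129, 0.1582]
eef_rot: [0.001, 0.686, 0.728, 0.001]
wrist_force: [0.5, -0.2, -1.0]
opening: 0.608
```

Emit:
servo_tool(
  plan=[
    [[0,-0.035,0,0,-1],[0,-0.035,0,0.0265,-1],[0,-0.035,0,0.025,-1],[0,-0.035,0,0.025,-1],[0,-0.035,0,0.025,-1],[0.003,-0.035,0,0.025,-1],[0,-0.035,0,0,-1],[0,-0.035,0,0,-1]],
  ],
)

```text
time_s: 20.0
eef_pos: [0.5087, -0.1519, 0.1575]
eef_rot: [0.001, 0.639, 0.769, 0.0]
wrist_force: [0.2, -0.2, -0.9]
opening: 0.614
```

Emit:
servo_tool(
  plan=[
    [[0,-0.035,0,0,-1],[0,-0.035,0,0,-1],[0,-0.032,0,0,-1],[0,-0.02,0,0,-1],[0,0,0,0,-1],[0,0,0,0,-1]],
  ],
)

```text
time_s: 20.6
eef_pos: [0.5082, -0.2718, 0.1561]
eef_rot: [-0.0, 0.639, 0.769, 0.0]
wrist_force: [0.3, 0.5, -1.2]
opening: 0.608
```

Run:
```python
from h import *
st()
p=save('side','s9',f=1.2)
p=save('wrist','w9',f=1.2)
```

```text
t 20.6 pos [ 0.5082 -0.2718  0.1561] yang 10.54 zz -1.0 F [ 0.28  0.51 -1.19] op 0.608 q6 -0.88
```

View pics/w9.png

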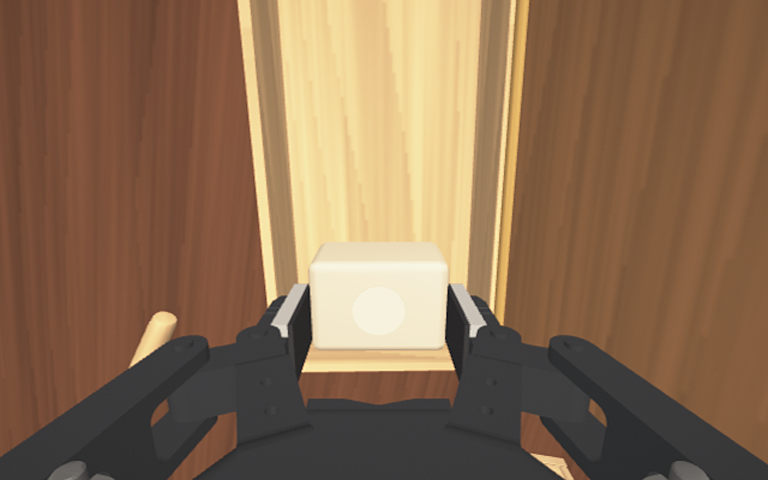

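Emit:
servo_tool(
  plan=[
    [[0,0,-0.02,0,-1],[0,0,-0.025,0,-1],[0,0,-0.025,0,-1],[0,0,-0.02,0,-1],[0,0,-0.014,0,-1],[0,0,-0.0085,0,-1],[0,0,-0.002,0,-1],[0,0,0,0,-1]],
  ],
)

```text
time_s: 21.5
eef_pos: [0.5087, -0.2722, 0.0418]
eef_rot: [0.0, 0.639, 0.769, -0.0]
wrist_force: [0.5, -1.1, -0.4]
opening: 0.612
```

Emit:
servo_tool(
  plan=[
    [[0,0,0,0,0.55],[0,0,0,0,0.55],[0,0,0,0,0.55],[0,0,0,0,0.55],[0,0,0.015,0,0.55],[0,0,0.03,0,0.6],[0,0,0.04,0,0.8],[0,0.02,0.04,0,1]],
  ],
)

```text
time_s: 22.3
eef_pos: [0.5081, -0.2537, 0.1687]
eef_rot: [0.001, 0.64, 0.769, -0.0]
wrist_force: [0.9, 0.3, 0.2]
opening: 1.001
```

Emit:
servo_tool(
  plan=[
    [[0,0.035,0,0,1],[0,0.035,0,-0.025,1],[-0.001,0.035,0,-0.025,1],[-0.001,0.035,0,-0.025,1],[-0.001,0.035,0,-0.025,1],[-0.001,0.035,0,-0.0265,1],[-0.001,0.035,0,0,1],[0,0.035,0,0,1]],
  ],
)

```text
time_s: 23.1
eef_pos: [0.5032, 0.0292, 0.1676]
eef_rot: [0.001, 0.686, 0.727, 0.0]
wrist_force: [0.1, 1.0, -1.4]
opening: 1.001
```

Run:
```python
from h import *
st()
p=save('side','s10',f=1.2)
```

```text
t 23.1 pos [0.5032 0.0292 0.1676] yang 3.31 zz -1.0 F [ 0.12  1.   -1.37] op 1.001 q6 -0.24
```

View pics/s10.png

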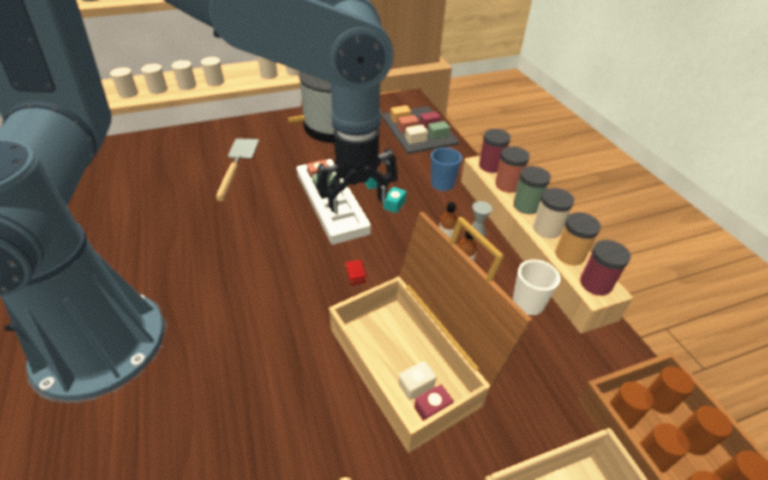

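Emit:
servo_tool(
  plan=[
    [[0,0.035,0,0,1],[0,0.035,0,0,1],[0,0.035,0,0,1],[0,0.035,0,0,1],[0,0.035,0,0,1],[0,0.035,0,0,1],[0,0.035,-0.02,0,1],[0,0.026,-0.03,0,1]],
  ],
)

```text
time_s: 23.95
eef_pos: [0.5052, 0.3016, 0.1192]
eef_rot: [0.001, 0.686, 0.728, 0.003]
wrist_force: [0.9, -0.7, -0.5]
opening: 0.996
```

Emit:
servo_tool(
  plan=[
    [[0,0,-0.02,0,1],[0,0,0,0,1],[0,0,0,0,1]],
  ],
)

```text
time_s: 24.25
eef_pos: [0.5034, 0.2987, 0.097]
eef_rot: [0.0, 0.686, 0.727, -0.0]
wrist_force: [-0.0, -0.7, 0.2]
opening: 0.999
```

Run:
```python
from h import *
st()
p=save('wrist','w11',f=1.2)
```

```text
t 24.25 pos [0.5034 0.2987 0.097 ] yang 3.32 zz -1.0 F [-0.02 -0.74  0.24] op 0.999 q6 0.28
```

View pics/w11.png

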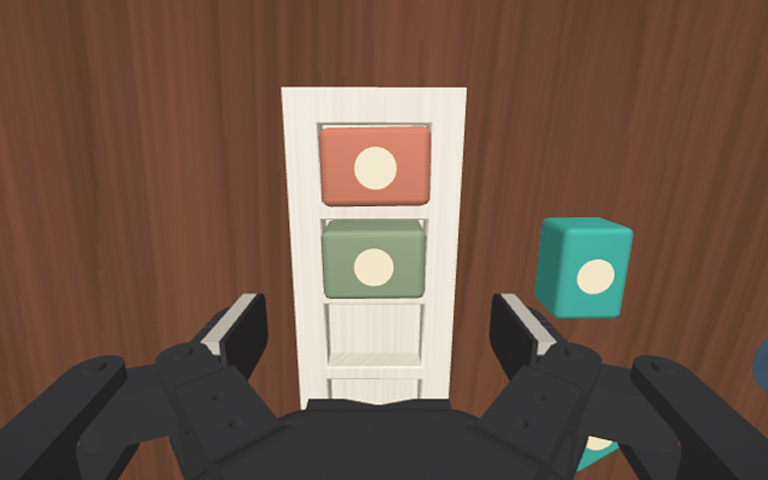

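Emit:
servo_tool(
  plan=[
    [[0,0.001,-0.02,0,1],[0,0,-0.02,0,1],[0,0,-0.0105,0,1],[0,0,0,0,0.8],[0,0,0,0,-1],[0,0,0,0,-1],[0,0,0,0,-1],[0,0,0,0,-1]],
  ],
)

```text
time_s: 25.1
eef_pos: [0.5025, 0.3, 0.0475]
eef_rot: [-0.0, 0.686, 0.727, -0.001]
wrist_force: [-7.3, -2.5, 9.0]
opening: 0.611
```

Emit:
servo_tool(
  plan=[
    [[0,0,0,0,-1],[0,0,0,0,-1]],
  ],
)

```text
time_s: 25.3
eef_pos: [0.5025, 0.2999, 0.0474]
eef_rot: [-0.0, 0.686, 0.727, -0.001]
wrist_force: [-7.9, -1.8, 7.8]
opening: 0.608
```

Emit:
servo_tool(
  plan=[
    [[0,0,0.01,0,-1],[0,0,0.015,0,-1],[0,0,0.025,0,-1],[0,0,0.03,0,-1],[0,-0.02,0.02,0,-1],[0,-0.03,0.01,0,-1],[0,-0.035,0,0,-1],[0,-0.035,0,0,-1]],
  ],
)

```text
time_s: 26.1
eef_pos: [0.5044, 0.179, 0.1585]
eef_rot: [0.002, 0.686, 0.728, 0.002]
wrist_force: [-0.6, -0.7, -0.3]
opening: 0.608
```

Emit:
servo_tool(
  plan=[
    [[0,-0.035,0,0,-1],[0,-0.035,0,0.0265,-1],[0,-0.035,0,0.025,-1],[0,-0.035,0,0.025,-1],[0,-0.035,0,0.025,-1],[-0.004,-0.035,0,0.025,-1],[0,-0.035,0,0,-1],[0,-0.035,0,0,-1]],
  ],
)

```text
time_s: 26.9
eef_pos: [0.4999, -0.1021, 0.1578]
eef_rot: [0.002, 0.639, 0.769, 0.0]
wrist_force: [0.0, 0.7, -1.2]
opening: 0.611
```

Emit:
servo_tool(
  plan=[
    [[0,-0.035,0,0,-1],[0,-0.035,0,0,-1],[0,-0.035,0,0,-1],[0,-0.02,0,0,-1],[0,0,0,0,-1],[0,0,0,0,-1]],
  ],
)

```text
time_s: 27.5
eef_pos: [0.4995, -0.2255, 0.1569]
eef_rot: [0.001, 0.639, 0.769, 0.0]
wrist_force: [0.2, -0.0, -0.5]
opening: 0.611
```

Run:
```python
from h import *
st()
p=save('wrist','w12',f=1.2)
```

```text
t 27.5 pos [ 0.4995 -0.2255  0.1569] yang 10.51 zz -1.0 F [ 0.18 -0.02 -0.52] op 0.611 q6 -0.82
```

View pics/w12.png

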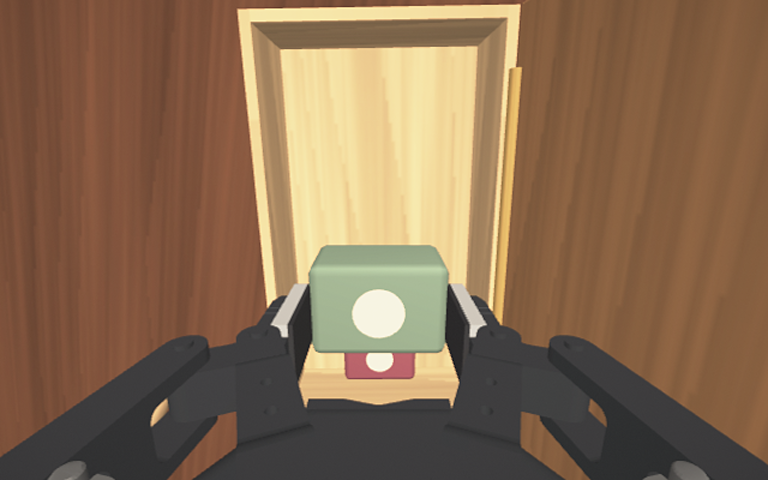

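Emit:
servo_tool(
  plan=[
    [[0,0,-0.02,0,-1],[0,0,-0.025,0,-1],[0,0,-0.025,0,-1],[0,0,-0.02,0,-1],[0,0,-0.014,0,-1],[0,0,-0.0085,0,-1],[0,0,-0.002,0,-1],[0,0,0,0,-1]],
  ],
)

```text
time_s: 28.35
eef_pos: [0.4997, -0.2249, 0.0419]
eef_rot: [0.0, 0.639, 0.769, 0.0]
wrist_force: [-0.5, -0.6, -1.0]
opening: 0.608
```

Emit:
servo_tool(
  plan=[
    [[0,0,0,0,0.55],[0,0,0,0,0.55],[0,0,0,0,0.55],[0,0,0,0,0.55],[0,0,0.015,0,0.55],[0,0,0.03,0,0.6],[0,0,0.04,0,0.8],[0,0.02,0.04,0,1]],
  ],
)

```text
time_s: 29.15
eef_pos: [0.4992, -0.2066, 0.1687]
eef_rot: [0.001, 0.64, 0.769, -0.0]
wrist_force: [1.0, -0.2, -0.1]
opening: 0.999
```

Emit:
servo_tool(
  plan=[
    [[0,0.035,0,0,1],[0,0.035,0,-0.025,1],[0,0.035,0,-0.025,1],[0,0.035,0,-0.025,1],[0,0.035,0,-0.025,1],[0,0.035,0,-0.0265,1],[0,0.035,0,0,1],[0,0.035,0,0,1]],
  ],
)

```text
time_s: 29.95
eef_pos: [0.4992, 0.0763, 0.1676]
eef_rot: [0.001, 0.686, 0.727, 0.0]
wrist_force: [0.6, 1.1, 0.4]
opening: 1.001
```

Emit:
servo_tool(
  plan=[
    [[0,0.035,0,0,1],[0,0.035,0,0,1],[0,0.035,0,0,1],[0,0.035,0,0,1],[0,0.035,0,0,1],[0,0.035,0,0,1],[0,0.035,-0.02,0,1],[0,0.029,-0.03,0,1]],
  ],
)

```text
time_s: 30.75
eef_pos: [0.501, 0.3517, 0.1193]
eef_rot: [0.001, 0.686, 0.728, 0.003]
wrist_force: [-0.4, -1.4, -0.2]
opening: 1.002
```

Emit:
servo_tool(
  plan=[
    [[0,0,-0.02,0,1],[0,0,0,0,1],[0,0,0,0,1]],
  ],
)

```text
time_s: 31.05
eef_pos: [0.4993, 0.3487, 0.0971]
eef_rot: [0.0, 0.686, 0.727, -0.0]
wrist_force: [-0.1, -0.8, 1.2]
opening: 1.0
```

Run:
```python
from h import *
st()
p=save('wrist','w13',f=1.2)
p=save('side','s13',f=1.2)
```

```text
t 31.05 pos [0.4993 0.3487 0.0971] yang 3.32 zz -1.0 F [-0.07 -0.79  1.21] op 1.0 q6 0.36
```

View pics/w13.png

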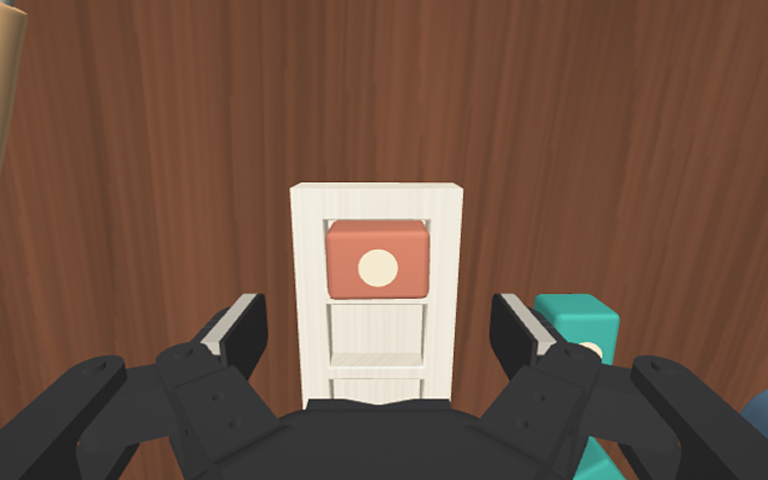

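View pics/s13.png

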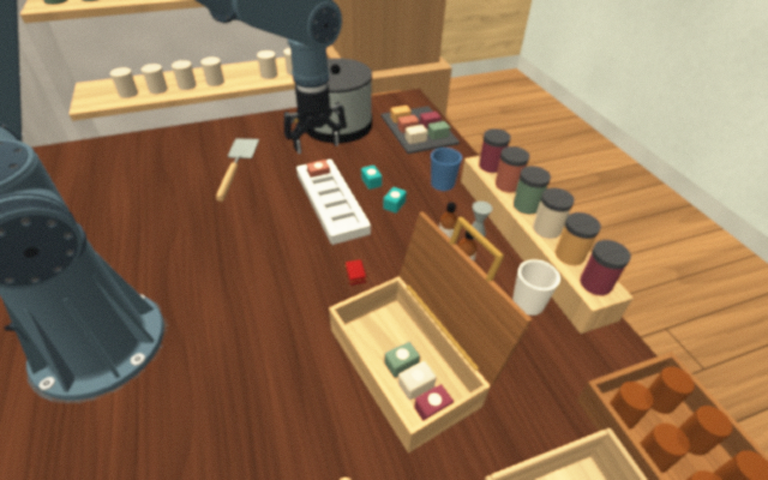

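Three tablets are in the chest in a row; rose tablet is centred under the jaws (seal at 378,267).

Emit:
servo_tool(
  plan=[
    [[0.001,0.001,-0.02,0,1],[0,0,-0.02,0,1],[0,0,-0.0105,0,1],[0,0,0,0,0.8],[0,0,0,0,-1],[0,0,0,0,-1],[0,0,0,0,-1],[0,0,0,0,-1]],
  ],
)

```text
time_s: 31.95
eef_pos: [0.4996, 0.3501, 0.0476]
eef_rot: [-0.0, 0.686, 0.727, -0.0]
wrist_force: [-6.2, -2.1, 7.2]
opening: 0.61
```

Emit:
servo_tool(
  plan=[
    [[0,0,0,0,-1],[0,0,0,0,-1]],
  ],
)

```text
time_s: 32.15
eef_pos: [0.4996, 0.3501, 0.0476]
eef_rot: [-0.0, 0.686, 0.727, -0.0]
wrist_force: [-6.3, -1.0, 9.1]
opening: 0.608
```

Emit:
servo_tool(
  plan=[
    [[0,0,0.01,0,-1],[0,0,0.015,0,-1],[0,0,0.025,0,-1],[0,0,0.03,0,-1],[0,-0.02,0.02,0,-1],[0,-0.03,0.01,0,-1],[0,-0.035,0,0,-1],[0,-0.035,0,0,-1]],
  ],
)

```text
time_s: 32.95
eef_pos: [0.5014, 0.2291, 0.1584]
eef_rot: [0.001, 0.686, 0.728, 0.002]
wrist_force: [0.8, -1.2, -0.6]
opening: 0.61
```

Emit:
servo_tool(
  plan=[
    [[0,-0.035,0,0,-1],[-0.002,-0.035,0,0.0265,-1],[-0.002,-0.035,0,0.025,-1],[-0.002,-0.035,0,0.025,-1],[-0.002,-0.035,0,0.025,-1],[-0.0015,-0.035,0,0.025,-1],[0,-0.035,0,0,-1],[0,-0.035,0,0,-1]],
  ],
)

```text
time_s: 33.75
eef_pos: [0.4915, -0.052, 0.1578]
eef_rot: [0.002, 0.639, 0.769, 0.001]
wrist_force: [0.2, 0.4, -1.0]
opening: 0.608
```

Emit:
servo_tool(
  plan=[
    [[0,-0.035,0,0,-1],[0,-0.035,0,0,-1],[0,-0.035,0,0,-1],[0,-0.0225,0,0,-1],[0,0,0,0,-1],[0,0,0,0,-1]],
  ],
)

```text
time_s: 34.35
eef_pos: [0.4911, -0.1781, 0.1569]
eef_rot: [0.001, 0.639, 0.769, 0.0]
wrist_force: [-0.3, 0.5, -1.5]
opening: 0.612
```

Run:
```python
from h import *
st()
p=save('wrist','w14',f=1.2)
```

```text
t 34.35 pos [ 0.4911 -0.1781  0.1569] yang 10.49 zz -1.0 F [-0.3  0.5 -1.5] op 0.612 q6 -0.76
```

View pics/w14.png

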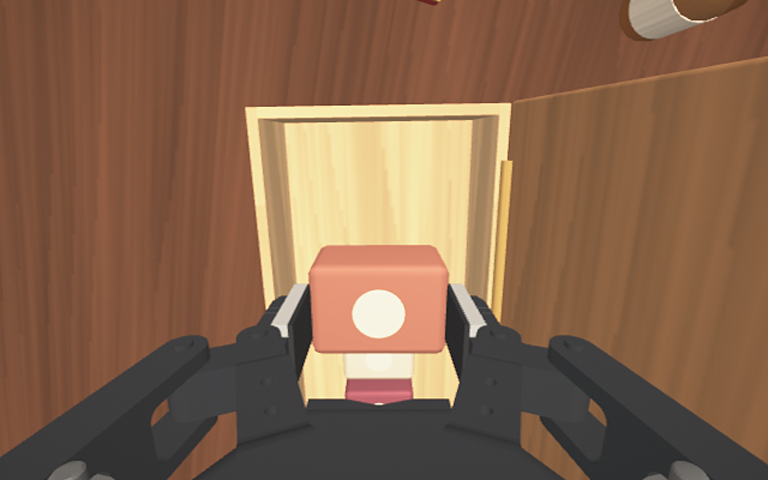

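Emit:
servo_tool(
  plan=[
    [[0,0,-0.02,0,-1],[0,0,-0.025,0,-1],[0,0,-0.025,0,-1],[0,0,-0.02,0,-1],[0,0,-0.014,0,-1],[0,0,-0.0085,0,-1],[0,0,-0.002,0,-1],[0,0,0,0,-1]],
  ],
)

```text
time_s: 35.2
eef_pos: [0.4913, -0.1774, 0.0419]
eef_rot: [0.0, 0.639, 0.769, 0.0]
wrist_force: [-0.3, 0.1, -0.3]
opening: 0.611
```

Emit:
servo_tool(
  plan=[
    [[0,0,0,0,0.55],[0,0,0,0,0.55],[0,0,0,0,0.55],[0,0,0,0,0.55],[0,0,0.015,0,0.55],[0,0,0.03,0,0.6],[0,0,0.04,0,0.8],[0,0.02,0.04,0,1]],
  ],
)

```text
time_s: 36.0
eef_pos: [0.4905, -0.159, 0.1675]
eef_rot: [0.0, 0.64, 0.768, -0.0]
wrist_force: [0.8, 0.3, -0.2]
opening: 1.0
```

Emit:
servo_tool(
  plan=[
    [[0,0.035,0,0,1],[0,0.035,0,0,1],[0,0.02,0,0,1],[0,0,0,0,1],[0,0,0,0,1]],
  ],
)

```text
time_s: 36.5
eef_pos: [0.4908, -0.0677, 0.1663]
eef_rot: [0.0, 0.639, 0.77, -0.0]
wrist_force: [1.1, -0.8, 0.3]
opening: 1.003
```

Run:
```python
from h import *
st()
p=save('wrist','w15',f=1.2)
print(maskrect(p,'tin',.022)); print([ray(p,(u,v),.011)[0].round(4) for c,u,v in pin(p,'tin')])
p=save('side','s15',f=1.2)
print([ray(p,(u,v),.011)[0].round(4) for c,u,v in pin(p,'tin')])
```

```text
t 36.5 pos [ 0.4908 -0.0677  0.1663] yang 10.64 zz -1.0 F [ 1.14 -0.76  0.33] op 1.003 q6 -0.56
[(0.71, array([488.7,   4.5]), array([51. , 35.5]), 84.1, 2538)]
[array([0.4886, 0.0069, 0.011 ])]
[array([0.4889, 0.0033, 0.011 ])]
```

View pics/w15.png

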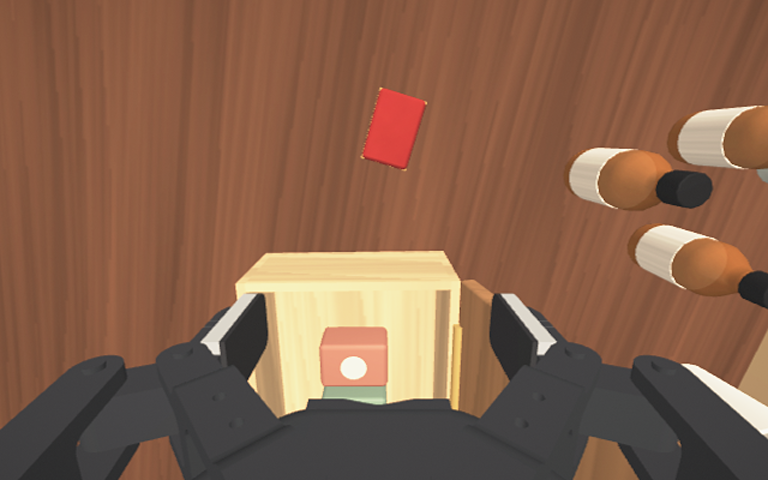

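View pics/s15.png

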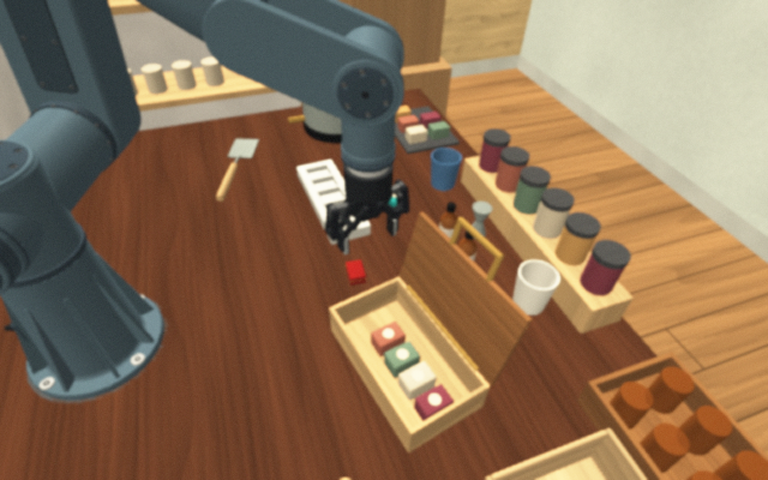

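Emit:
servo_tool(
  plan=[
    [[0,0.01,0,0.143,1],[0,0.01,0,0.143,1],[0,0.01,0,0.143,1],[0,0.01,0,0.143,1],[0,0.01,0,0.143,1],[-0.001,0.01,0,0.143,1],[-0.001,0.01,0,0.143,1],[0,0.0025,-0.02,0.143,1]],
  ],
)

```text
time_s: 37.55
eef_pos: [0.4908, 0.0046, 0.1483]
eef_rot: [0.003, 0.118, 0.993, -0.0]
wrist_force: [-0.2, -1.1, -0.0]
opening: 1.0
```

Emit:
servo_tool(
  plan=[
    [[0,0,-0.02,0.139,1],[0,0,-0.02,0,1],[0,0,0,0,1],[0,0,0,0,1]],
  ],
)

```text
time_s: 37.95
eef_pos: [0.4887, 0.0045, 0.1063]
eef_rot: [-0.0, 0.052, 0.999, 0.0]
wrist_force: [1.2, -0.1, -0.1]
opening: 0.998
```

Run:
```python
from h import *
st()
p=save('wrist','w16',f=1.2)
print(maskrect(p,'tin',.022)); print([ray(p,(u,v),.011)[0].round(4) for c,u,v in pin(p,'tin')])
```

```text
t 37.95 pos [0.4887 0.0045 0.1063] yang 84.01 zz -1.0 F [ 1.24 -0.13 -0.15] op 0.998 q6 -1.7
[(0.82, array([486.3,   5.4]), array([50. , 37.2]), 84.1, 3396), (0.65, array([508.6, 171.6]), array([100.5, 135.2]), 3.3, 23948)]
[array([0.4857, 0.0067, 0.011 ])]
```

View pics/w16.png

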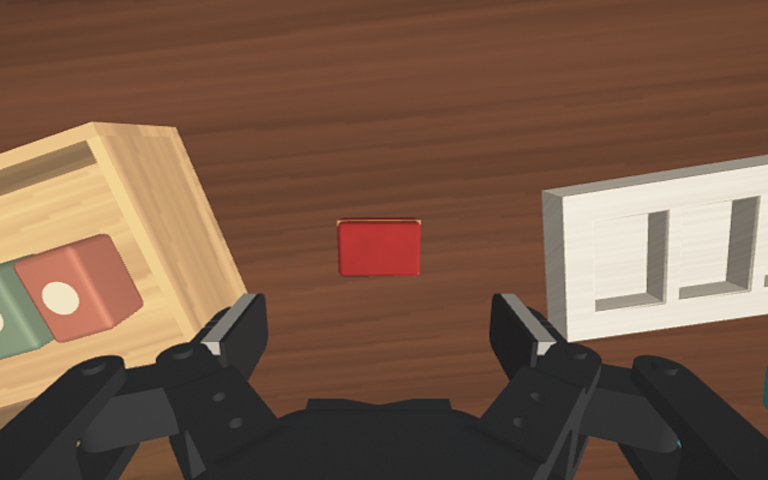

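Emit:
servo_tool(
  plan=[
    [[-0.001,0.0005,-0.02,0,1],[0,0,-0.025,0,1],[0,0,-0.02,0,0.8],[0,0,-0.015,0,0.6],[0,0,-0.0055,0,0.6],[0,0,0,0,0.6],[0,0,0,0,0.6]],
  ],
)

```text
time_s: 38.8
eef_pos: [0.4886, 0.0052, 0.0217]
eef_rot: [0.001, 0.052, 0.999, -0.0]
wrist_force: [-0.8, -1.3, 0.5]
opening: 0.797
```

Emit:
servo_tool(
  plan=[
    [[0,0,0,0,-1],[0,0,0,0,-1],[0,0,0,0,-1],[0,0,0,0,-1],[0,0,0,0,-1],[0,0,0,0,-1]],
  ],
)

```text
time_s: 39.4
eef_pos: [0.4888, 0.0052, 0.0222]
eef_rot: [0.001, 0.052, 0.999, -0.0]
wrist_force: [-1.2, 0.6, 6.2]
opening: 0.565
```

Run:
```python
from h import *
st()
p=save('wrist','w17',f=1.2)
```

```text
t 39.4 pos [0.4888 0.0052 0.0222] yang 84.09 zz -1.0 F [-1.16  0.58  6.19] op 0.565 q6 -1.7
```

View pics/w17.png

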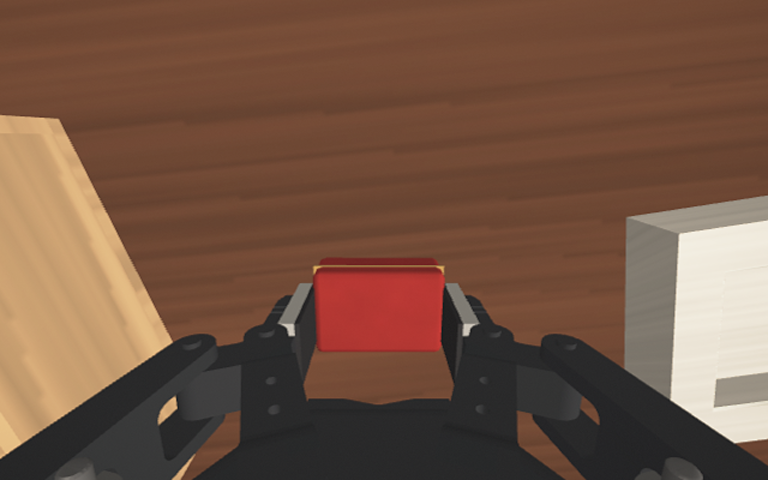

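Emit:
servo_tool(
  plan=[
    [[0,0,0.01,0,-1],[0,0,0.02,0,-1],[0,0,0.03,0,-1],[0,0,0.035,0,-1],[0,0,0.035,0,-1],[0,0,0.01,-0.143,-1],[0,0,0,-0.143,-1],[0,0,0,-0.143,-1]],
  ],
)

```text
time_s: 40.25
eef_pos: [0.4882, 0.0053, 0.1625]
eef_rot: [0.001, 0.266, 0.964, 0.0]
wrist_force: [0.8, -0.3, -1.1]
opening: 0.565
```

Emit:
servo_tool(
  plan=[
    [[0,-0.02,0,-0.143,-1],[-0.0015,-0.02,0,-0.143,-1],[-0.0015,-0.02,0,-0.143,-1],[-0.0015,-0.02,0,-0.143,-1],[-0.0015,-0.02,0,-0.143,-1],[-0.0015,-0.02,0,-0.139,-1],[0,-0.0136,0,0,-1],[0,0,0,0,-1]],
  ],
)

```text
time_s: 41.05
eef_pos: [0.4804, -0.1297, 0.1614]
eef_rot: [0.001, 0.638, 0.77, 0.0]
wrist_force: [-0.5, -0.6, -0.3]
opening: 0.57
```

Run:
```python
from h import *
st()
p=save('wrist','w18',f=1.2)
```

```text
t 41.05 pos [ 0.4804 -0.1297  0.1614] yang 10.67 zz -1.0 F [-0.45 -0.56 -0.34] op 0.57 q6 -0.69
```

View pics/w18.png

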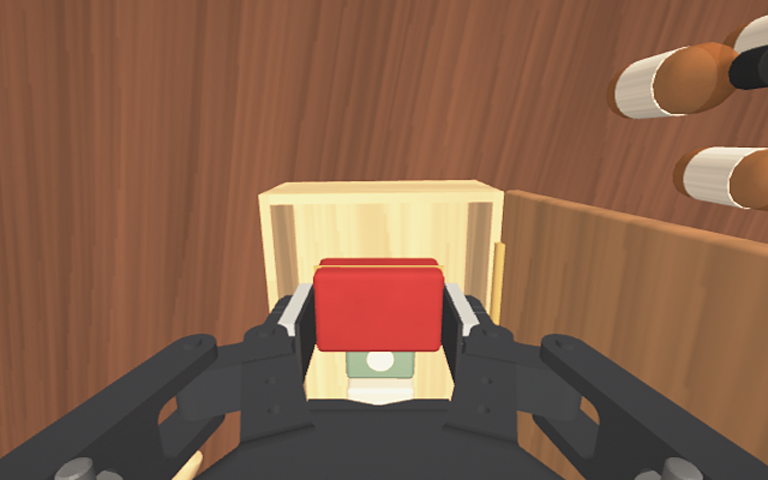

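Emit:
servo_tool(
  plan=[
    [[0,0,-0.02,0,-1],[0,0,-0.03,0,-1],[0,0,-0.03,0,-1],[0,0,-0.025,0,-1],[0,0,-0.015,0,-1],[0,0,-0.01,0,-1],[0,0,-0.0025,0,-1],[0,0,0,0,-1]],
  ],
)

```text
time_s: 41.9
eef_pos: [0.4803, -0.1275, 0.0286]
eef_rot: [-0.0, 0.638, 0.77, 0.0]
wrist_force: [0.4, 0.2, -0.8]
opening: 0.565
```

Emit:
servo_tool(
  plan=[
    [[0,0,0,0,0.5],[0,0,0,0,0.5],[0,0,0,0,0.5],[0,0,0,0,0.5],[0,0,0.015,0,0.5],[0,0,0.03,0,0.5],[0,0,0.04,0,0.5],[0,0,0.04,0,0.5]],
  ],
)

```text
time_s: 42.7
eef_pos: [0.4796, -0.128, 0.1542]
eef_rot: [-0.001, 0.639, 0.769, -0.0]
wrist_force: [0.5, -0.3, 0.3]
opening: 0.751
```

Emit:
servo_tool(
  plan=[
    [[0,0.02,0,0,0],[0,0.03,0.04,0,-0.5],[0,0.03,0.04,0,-1],[0,0.03,0.04,0,-1],[0,0.03,0.04,0,-1],[0,0.02,0,0,-1],[0,0,0,0,-1],[0,0,0,0,-1]],
  ],
)

```text
time_s: 43.5
eef_pos: [0.4798, 0.0318, 0.3127]
eef_rot: [-0.0, 0.638, 0.77, -0.0]
wrist_force: [-0.7, -0.6, -0.2]
opening: 0.002
```

Run:
```python
from h import *
st()
p=save('side','s19',(240,180,480,380),3)
p=save('top','t19',(220,80,540,300),2.4)
```

```text
t 43.5 pos [0.4798 0.0318 0.3127] yang 10.64 zz -1.0 F [-0.68 -0.59 -0.24] op 0.002 q6 -0.37
```

View pics/s19.png

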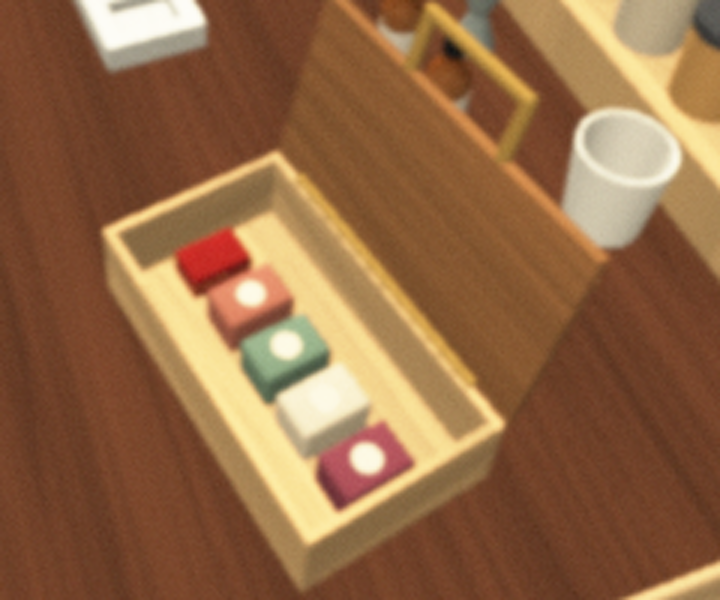

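View pics/t19.png

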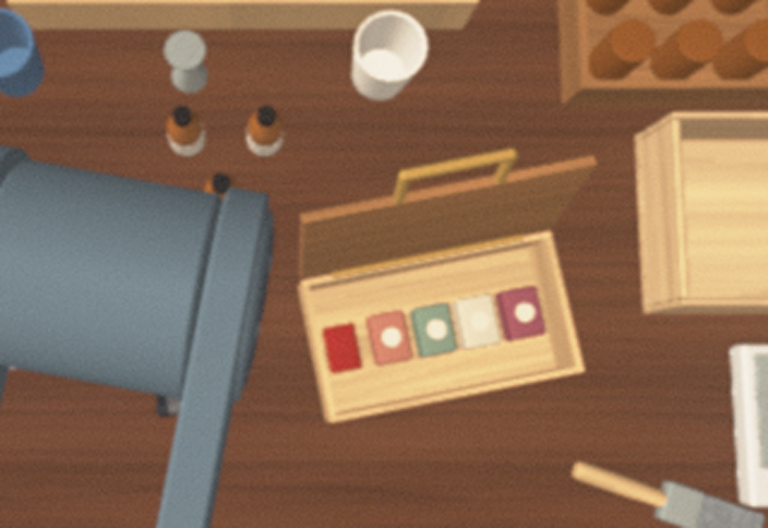

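Emit:
servo_tool(
  plan=[
    [[0,0,0.04,0,-0.2],[0.02,-0.03,0.01,0,-0.2],[0.02,-0.035,0,0,-0.2],[0.02,-0.035,0,0,-0.2],[0.02,-0.035,0,0,-0.2],[0.02,-0.035,0,0,-0.2],[0.02,-0.035,0,0,-0.2],[0.02,-0.03,0,0,-0.2]],
  ],
)

```text
time_s: 44.4
eef_pos: [0.62, -0.2067, 0.3615]
eef_rot: [-0.001, 0.64, 0.768, -0.0]
wrist_force: [0.3, 0.9, 0.6]
opening: 0.402
```

Emit:
servo_tool(
  plan=[
    [[0,0,0,0,-0.2],[0,0,0,0,-0.2],[0,0,0,0,-0.2]],
  ],
)

```text
time_s: 44.7
eef_pos: [0.6195, -0.2031, 0.3626]
eef_rot: [-0.001, 0.639, 0.769, -0.0]
wrist_force: [1.1, 0.6, -0.5]
opening: 0.398
```

Run:
```python
from h import *
st()
p=save('wrist','w20',f=1.2)
for c,u,v in pin(p,'lid_handle'): print(c,round(u*1.2),round(v*1.2),ray(p,(u,v),.255)[0].round(4))
s=save('side','s20',f=1.2)
for c,u,v in pin(s,'lid_handle'): print(c,round(u*1.2),round(v*1.2),ray(s,(u,v),.255)[0].round(4))
```

```text
t 44.7 pos [ 0.6195 -0.2031  0.3626] yang 10.55 zz -1.0 F [ 1.13  0.63 -0.52] op 0.398 q6 -0.68
0.84 381 235 [ 0.6212 -0.1988  0.255 ]
0.55 477 241 [ 0.6146 -0.2059  0.255 ]
```

View pics/w20.png

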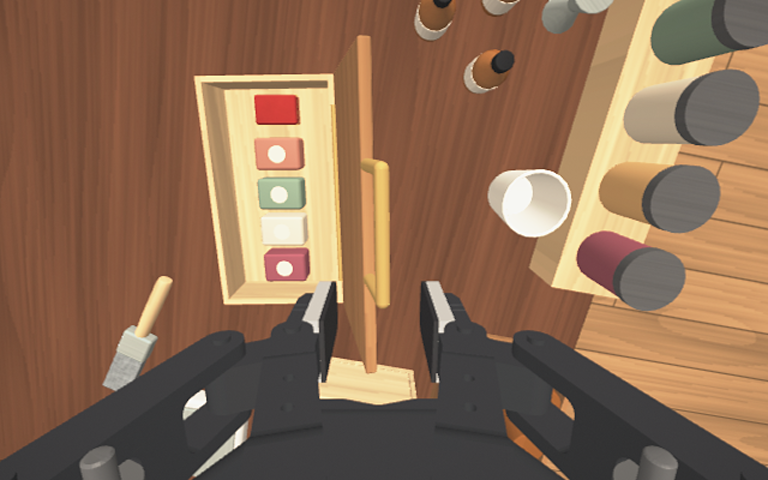

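View pics/s20.png

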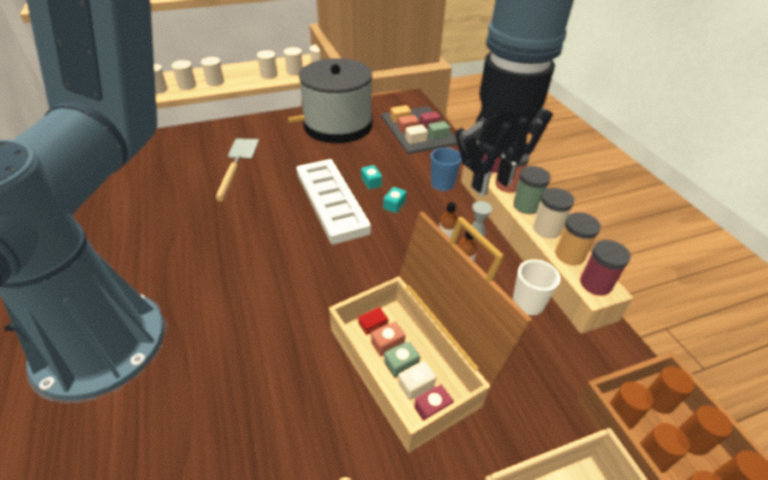

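Emit:
servo_tool(
  plan=[
    [[0.0015,0.001,-0.02,0,-0.2],[0,0,-0.025,0,-0.2],[0,0,-0.025,0,-0.2],[0,0,-0.02,0,-0.2],[0,0,-0.015,0,-0.2],[0,0,-0.005,0,-0.2],[0,0,0,0,-0.2]],
  ],
)

```text
time_s: 45.6
eef_pos: [0.6216, -0.2019, 0.253]
eef_rot: [-0.0, 0.639, 0.769, -0.0]
wrist_force: [0.4, 0.2, 0.4]
opening: 0.399
```

Emit:
servo_tool(
  plan=[
    [[0,0,0,0,-1],[0,0,0,0,-1],[0,0,0,0,-1],[0,0,0,0,-1],[0,0,0,0,-1]],
  ],
)

```text
time_s: 46.1
eef_pos: [0.6217, -0.2027, 0.2549]
eef_rot: [0.001, 0.639, 0.769, -0.0]
wrist_force: [-5.1, 0.6, 7.0]
opening: 0.089
```

Run:
```python
from h import *
st()
p=save('wrist','w21',f=1.2)
```

```text
t 46.1 pos [ 0.6217 -0.2027  0.2549] yang 10.57 zz -1.0 F [-5.08  0.63  7.  ] op 0.089 q6 -0.68
```

View pics/w21.png

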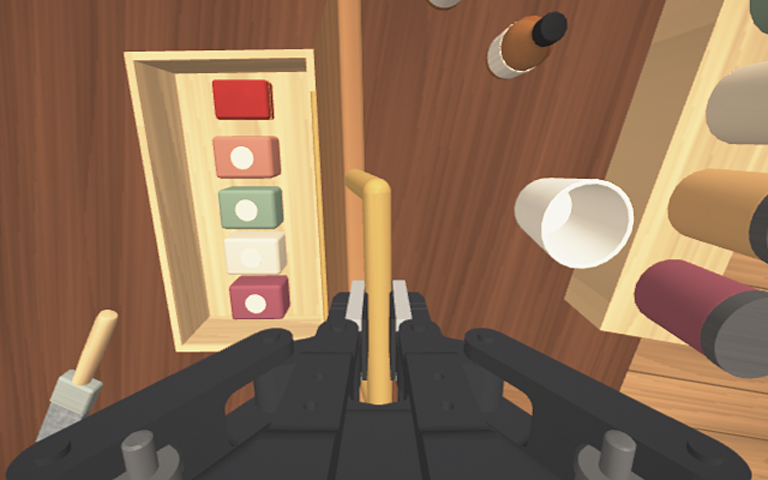

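Bar gripped. Follow the arc back.

Emit:
servo_tool(
  plan=[
    [[-0.0093,-0.0017,0.002,0,-1],[-0.0093,-0.0017,0.002,0,-1],[-0.0188,-0.0035,0.002,0,-1],[-0.0188,-0.0035,0.0005,0,-1],[-0.0188,-0.0035,-0.0018,0,-1],[-0.0185,-0.0034,-0.0037,0,-1]],
  ],
)

```text
time_s: 46.75
eef_pos: [0.5282, -0.2212, 0.2563]
eef_rot: [0.003, 0.639, 0.769, -0.0]
wrist_force: [2.5, -4.6, 1.5]
opening: 0.091
```

Emit:
servo_tool(
  plan=[
    [[-0.0181,-0.0033,-0.0056,0,-1],[-0.0174,-0.0033,-0.0074,0,-1],[0,0,0,0,-1]],
  ],
)

```text
time_s: 47.05
eef_pos: [0.4904, -0.2286, 0.2422]
eef_rot: [0.001, 0.64, 0.769, -0.002]
wrist_force: [-2.5, -5.9, 6.3]
opening: 0.092
```

Emit:
servo_tool(
  plan=[
    [[-0.0166,-0.0031,-0.0091,0,-1],[-0.0156,-0.0029,-0.0107,0,-1],[-0.0145,-0.0026,-0.0123,0,-1],[-0.0133,-0.0025,-0.0137,0,-1],[-0.0118,-0.0022,-0.015,0,-1],[0,0,0,0,-1]],
  ],
)

```text
time_s: 47.65
eef_pos: [0.4196, -0.2427, 0.1801]
eef_rot: [0.002, 0.64, 0.769, -0.002]
wrist_force: [-0.2, -10.9, 0.8]
opening: 0.084
```

Emit:
servo_tool(
  plan=[
    [[-0.0102,-0.0019,-0.0161,0,-1],[-0.0087,-0.0016,-0.0171,0,-1],[-0.0069,-0.0013,-0.0178,0,-1],[-0.0052,-0.0009,-0.0185,0,-1],[0,0,0,0,-1]],
  ],
)

```text
time_s: 48.15
eef_pos: [0.3899, -0.2483, 0.1107]
eef_rot: [0.003, 0.639, 0.769, -0.002]
wrist_force: [2.0, -11.1, -0.9]
opening: 0.092
```

Emit:
servo_tool(
  plan=[
    [[-0.0033,-0.0006,-0.0185,0,-1],[-0.0015,0.001,-0.012,0,-1],[0,0.001,-0.005,0,-1],[0,0,0,0,-1]],
  ],
)

```text
time_s: 48.55
eef_pos: [0.3857, -0.2485, 0.0767]
eef_rot: [0.004, 0.639, 0.769, -0.003]
wrist_force: [-1.2, -17.0, -0.1]
opening: 0.089
```

Emit:
servo_tool(
  plan=[
    [[0,0.001,-0.003,0,-1],[0,0,-0.002,0,-1],[0,0,0,0,-1],[0,0,0,0,-0.4],[0,0,0,0,-0.4],[0,0,0,0,-0.3],[0,0,0,0,-0.2]],
  ],
)

```text
time_s: 49.25
eef_pos: [0.3846, -0.242, 0.07]
eef_rot: [-0.001, 0.639, 0.769, 0.0]
wrist_force: [0.7, 0.4, -0.2]
opening: 0.401
```

Emit:
servo_tool(
  plan=[
    [[0,0,0.015,0,-0.2],[0,0,0.03,0,-0.2],[0,0,0.04,0,-0.2],[-0.02,0,0.04,0,-0.2],[-0.03,0.02,0.03,0,-0.2],[-0.02,0.03,0,0,-0.2],[0,0.035,0,0,-0.2],[0,0.035,0,0,-0.2]],
  ],
)

```text
time_s: 50.05
eef_pos: [0.3144, -0.1216, 0.2254]
eef_rot: [0.0, 0.64, 0.769, 0.0]
wrist_force: [0.7, 0.6, 0.1]
opening: 0.396
```

Emit:
servo_tool(
  plan=[
    [[0,0.035,0,0,-0.2],[0,0.035,0,0,-0.2],[0,0.035,0,0,-0.2],[0,0.035,0,0,-0.2],[0,0,0,0,-0.2],[0,0,0,0,-0.2]],
  ],
)

```text
time_s: 50.65
eef_pos: [0.3148, 0.018, 0.2252]
eef_rot: [-0.0, 0.638, 0.77, -0.0]
wrist_force: [-0.4, -0.7, 0.7]
opening: 0.399
```

Run:
```python
from h import *
st()
s=save('side','s22',f=1.2)
print(pin(s,'lid_handle'),[ray(s,(u,v),.074)[0].round(4) for c,u,v in pin(s,'lid_handle')])
save('top','t22',(220,80,540,300),2.4)
```

```text
t 50.65 pos [0.3148 0.018  0.2252] yang 10.77 zz -1.0 F [-0.4  -0.69  0.74] op 0.399 q6 -0.51
[(0.82, 282.112, 315.72)] [array([ 0.3802, -0.254 ,  0.074 ])]
```

View pics/s22.png

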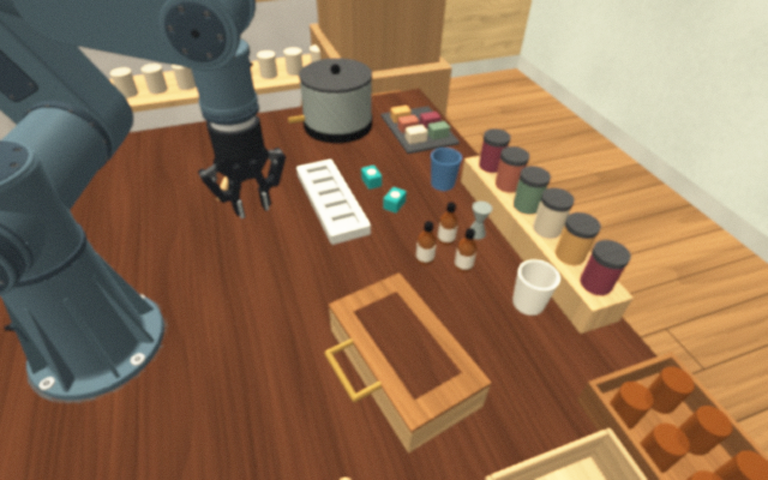

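View pics/t22.png

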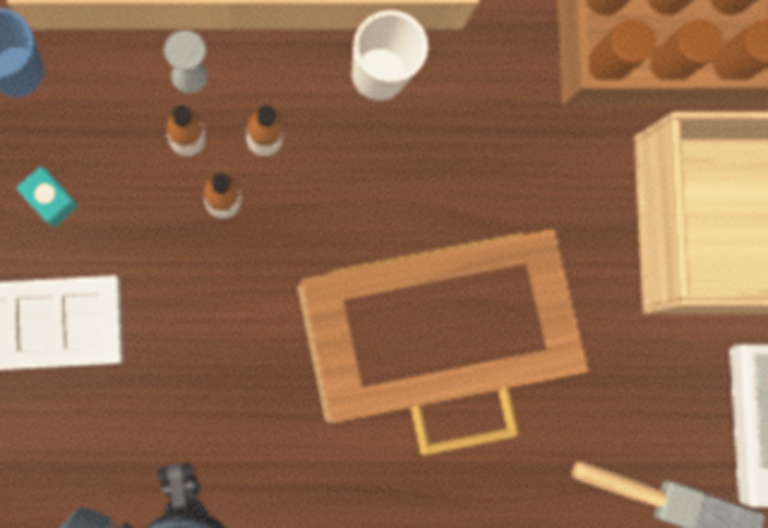

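Both views show the lid flat on the chest, with the handle back at its start pixels. The bottles are upright, the mould is empty and the arm is clear, so I'm handing in.

Run:
```python
from bench import *
print(hand_in())
```

```text
the job is handed in; nothing more can be done
None
```

The job is done and handed in at about 51 s of the 210 s allowed; the hand-in gave no verdict.

- **Lid open:** I swung the lid up by its handle and let go at about 1.73 rad by my estimate. The side view showed it fall back onto its stop.
- **Packing:** The plum, ivory, sage and rose tablets (1, 3, 4 and 5) were in the mould; cavity 2 was empty. I laid them in one row on the chest floor with the red tin. Pictures taken before closing showed all five side by side, nothing stacked.
- **Lid shut:** I regripped the handle and lowered the lid along its arc, then backed the arm away.

**Last checks:** The top and side views showed the lid flat and the handle back in its starting place in the top view. The three amber bottles were upright, the mould was empty and nothing touched the gripper. The turquoise look-alikes were not touched.

**Not fully certain:**
- **Handle position:** The network's last side-view reading of the handle was 5–8 mm from where I gripped it. Its reading at the start was off by a few millimetres too, so I took this as network error.
- **Lid and contents:** I judged the lid angle from pictures and the handle height, since there is no direct reading. I could not see the contents after shutting the lid.

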